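Load a milled block and scooped media into the vibratory finisher

TASK

Slide the vise jaw well open, lift the finished block out and lay it down (do not drop it) in the green tub of the vibratory finisher. Then, with the scoop, carry every one of the red-brown media pieces from the blue tub into the finisher with it; they are wet with compound, so never touch them with the fingers. Lay the scoop back flat on the black drip mat, then push the finisher's switch lever fully over to on, leaving the other things on the bench where they are.

Things in the scene. Friction and masses are not known exactly. Their poses are not given: they have to be found in the camera images.
- vise: Blue quick-slide vise, bolted down, 240 x 84 mm, 74 high. Origin under its middle on the bench; +x points to the fixed jaw (face at x = 40 mm), the sliding jaw opens towards -x (roughly to the robot), its spindle and T-bar moving with it. Between the jaws dark parallels, 60 mm long in y, tops 45 mm high, carry the block; beside them the steel ways are 36 mm high.
- vise_jaw (a joint): Opening of the sliding jaw in m: 0 = closed on the block, 0.040 = fully open (stop). The half-nut is tripped: it slides straight, against about 5 N of friction, with no turning, and stays where it is left. Well open means over 25 mm.
- jaw_grip (a point): Point in the sliding jaw's blue boss, on its middle, 66 mm above the bench, 10 mm under the boss's flat top. The boss is 34 mm wide (vise's y), 36 mm long (x), free at both sides down to the ways at 36 mm: grip it across y from above and pull to the vise's -x. The jaw plate (72 mm wide, top 72 mm) adjoins it on +x.
- block: Finished aluminium block, 36 (x) x 50 (y) x 44 (z) mm, 0.13 to 0.27 kg, between the vise jaws, axes along the vise's. Origin: centre of its underside (45 mm over the bench in the vise); it stands 16 mm out above the jaws. Its ends are free, so it can be gripped across y (50 mm).
- finisher: Bench-top vibratory finisher, fixed: grey base, springs, open green tub. Origin under the middle of its base on the bench. Tub inside 200 (x) x 150 (y) mm, floor 100 mm and rim 182 mm above the bench, walls 8 mm with a 4 mm flange at the rim. Its switch box (85 x 90 mm, 50 high) stands in front, centred at x = -167 mm.
- switch (a joint): Switch lever on the switch box, angle in rad: 0 = off, leaning to the finisher's -x (the robot); 1.0 = on, leaning to +x (the tub). Light friction (1 to 2 N at the ball), stays where it is left. On means above 0.8.
- switch_tip (a point): Centre of the red ball (26 mm diameter) on the switch lever, 50 mm from its pivot; 116 mm above the bench at off and on, 122 half way. It travels 48 mm towards the finisher's +x.
- media_tub: Blue open tub, fixed. Origin under its middle on the bench. Inside 230 (x) x 124 (y) mm, floor 5 mm and rim 50 mm above the bench, walls 5 mm with a 4 mm flange. At the start the media lie towards its -x end (roughly the robot's side); at least 125 mm at the +x end is bare.
- drip_mat: Black rubber drip mat, fixed, 180 (x) x 130 (y) x 4 mm, origin at the centre of its underside. The scoop belongs on it, flat, its origin within 55 mm (mat x) and 40 mm (mat y) of the centre, any way round.
- scoop: Aluminium scoop, 0.22 kg, lying on its pan. Origin: centre of the pan's underside; +x out of the open mouth, z up. Pan x -46 to 50 mm, 70 wide (y), floor 2 thick; side walls 28 high, ending at x = 24; back wall 33. Orange handle over the pan: flat-sided bar 16 wide (y), 22 tall, centre z = 85, x -55 to 25 mm, riser at x = -50. Grip firmly across y near x = -15, at any pitch.
- chip1: Red-brown ceramic media piece: barrel 20 mm in diameter, 20 mm long, with chamfered rims, 14 g; wet and slippery (friction about 0.15); origin at its centre. 5 to 9 are present, lying apart in the blue tub at the start (None if absent).
- chip2: Red-brown ceramic media piece: barrel 20 mm in diameter, 20 mm long, with chamfered rims, 14 g; wet and slippery (friction about 0.15); origin at its centre. 5 to 9 are present, lying apart in the blue tub at the start (None if absent).
- chip3: Red-brown ceramic media piece: barrel 20 mm in diameter, 20 mm long, with chamfered rims, 14 g; wet and slippery (friction about 0.15); origin at its centre. 5 to 9 are present, lying apart in the blue tub at the start (None if absent).
- chip4: Red-brown ceramic media piece: barrel 20 mm in diameter, 20 mm long, with chamfered rims, 14 g; wet and slippery (friction about 0.15); origin at its centre. 5 to 9 are present, lying apart in the blue tub at the start (None if absent).
- chip5: Red-brown ceramic media piece: barrel 20 mm in diameter, 20 mm long, with chamfered rims, 14 g; wet and slippery (friction about 0.15); origin at its centre. 5 to 9 are present, lying apart in the blue tub at the start (None if absent).
- chip6: Red-brown ceramic media piece: barrel 20 mm in diameter, 20 mm long, with chamfered rims, 14 g; wet and slippery (friction about 0.15); origin at its centre. 5 to 9 are present, lying apart in the blue tub at the start (None if absent).
- chip7: Red-brown ceramic media piece: barrel 20 mm in diameter, 20 mm long, with chamfered rims, 14 g; wet and slippery (friction about 0.15); origin at its centre. 5 to 9 are present, lying apart in the blue tub at the start (None if absent).
- chip8: Red-brown ceramic media piece: barrel 20 mm in diameter, 20 mm long, with chamfered rims, 14 g; wet and slippery (friction about 0.15); origin at its centre. 5 to 9 are present, lying apart in the blue tub at the start (None if absent).
- chip9: Red-brown ceramic media piece: barrel 20 mm in diameter, 20 mm long, with chamfered rims, 14 g; wet and slippery (friction about 0.15); origin at its centre. 5 to 9 are present, lying apart in the blue tub at the start (None if absent).
- spanner: Bystander: steel spanner, 160 mm long, lying on the bench.
- brush: Bystander: bench brush, 170 mm long, lying on the bench.
- oil_bottle: Bystander: yellow oil bottle with a red cap, 56 mm diameter, 150 mm high.
- compound_jar: Bystander: jar, 70 mm diameter, 90 mm high.
- calliper: Bystander: steel calliper, 160 mm long, lying on the bench.
There are look-alikes about, which are no part of the job. Leave any purple or yellow look-alike of the block alone.

How it is judged:
On the way, in this order (a step that is already met when the one before it is completed fails the run):
1. the vise jaw is slid well open (more than 25 mm) with the block still sitting in the vise (value of joint vise_jaw above 0.025 m and x of block in the frame of vise between -0.03 and 0.05 m and y of block in the frame of vise between -0.03 and 0.03 m and z of block in the frame of vise between 0.03 and 0.06 m), for 0.1 s.
2. the block lies in the finisher's tub, let go and at rest (x of block in the frame of finisher between -0.1 and 0.1 m and y of block in the frame of finisher between -0.075 and 0.075 m and z of block in the frame of finisher between 0.09 and 0.15 m and linear speed of block below 0.05 m/s and contact force between the fingers and block below 0.1 N), for 0.2 s.
3. all media pieces lie in the finisher's tub (x of chip1 in the frame of finisher between -0.1 and 0.1 m and y of chip1 in the frame of finisher between -0.075 and 0.075 m and z of chip1 in the frame of finisher between 0.095 and 0.165 m and linear speed of each of chip1, chip2, chip3, chip4, chip5, chip6, chip7, chip8, chip9 below 0.05 m/s and x of chip2 in the frame of finisher between -0.1 and 0.1 m and y of chip2 in the frame of finisher between -0.075 and 0.075 m and z of chip2 in the frame of finisher between 0.095 and 0.165 m and x of chip3 in the frame of finisher between -0.1 and 0.1 m and y of chip3 in the frame of finisher between -0.075 and 0.075 m and z of chip3 in the frame of finisher between 0.095 and 0.165 m and x of chip4 in the frame of finisher between -0.1 and 0.1 m and y of chip4 in the frame of finisher between -0.075 and 0.075 m and z of chip4 in the frame of finisher between 0.095 and 0.165 m and x of chip5 in the frame of finisher between -0.1 and 0.1 m and y of chip5 in the frame of finisher between -0.075 and 0.075 m and z of chip5 in the frame of finisher between 0.095 and 0.165 m and x of chip6 in the frame of finisher between -0.1 and 0.1 m and y of chip6 in the frame of finisher between -0.075 and 0.075 m and z of chip6 in the frame of finisher between 0.095 and 0.165 m and x of chip7 in the frame of finisher between -0.1 and 0.1 m and y of chip7 in the frame of finisher between -0.075 and 0.075 m and z of chip7 in the frame of finisher between 0.095 and 0.165 m and x of chip8 in the frame of finisher between -0.1 and 0.1 m and y of chip8 in the frame of finisher between -0.075 and 0.075 m and z of chip8 in the frame of finisher between 0.095 and 0.165 m and x of chip9 in the frame of finisher between -0.1 and 0.1 m and y of chip9 in the frame of finisher between -0.075 and 0.075 m and z of chip9 in the frame of finisher between 0.095 and 0.165 m), for 0.2 s.
4. the scoop lies flat on the drip mat, let go (x of scoop in the frame of drip_mat between -0.055 and 0.055 m and y of scoop in the frame of drip_mat between -0.04 and 0.04 m and z of scoop in the frame of drip_mat between -0.003 and 0.012 m and angle between scoop's own z axis and vertical below 0.1 rad and contact force between the fingers and scoop below 0.1 N and linear speed of scoop below 0.03 m/s), for 0.2 s.
5. the switch lever is over at on (value of joint switch above 0.8 rad), for 0.1 s.
At the end, for the whole second after the job is handed in: Jaw over 25 mm open; block and all media pieces at rest inside the green tub, below its rim; scoop lying flat on the drip mat, its origin within 55 mm (mat x) and 40 mm (mat y) of the mat centre; switch lever past 0.8 rad (on) (all of step 2 and all of step 3 and all of step 4 and value of joint vise_jaw above 0.025 m and value of joint switch above 0.8 rad); the robot touches nothing.
It fails at once if the fingers touch a media piece (contact force between the fingers and chip1 above 0.5 N or contact force between the fingers and chip2 above 0.5 N or contact force between the fingers and chip3 above 0.5 N or contact force between the fingers and chip4 above 0.5 N or contact force between the fingers and chip5 above 0.5 N or contact force between the fingers and chip6 above 0.5 N or contact force between the fingers and chip7 above 0.5 N or contact force between the fingers and chip8 above 0.5 N or contact force between the fingers and chip9 above 0.5 N).
It fails at once if the block is dropped (falls free for more than about 40 mm) (linear speed of block above 0.9 m/s and contact force between the fingers and block below 0.1 N).
It fails at once if the spanner, brush, oil bottle, jar or calliper is moved by more than 30 mm (distance of any of spanner, brush, oil_bottle, compound_jar, calliper from where it was at the start of the episode above 0.03 m).
Of chip1, chip2, chip3, chip4, chip5, chip6, chip7, chip8, chip9 only 5 to 9 are there at a start; the rules pass over those that are not, and their reading is None.
At some moment in a run one of scoop may be knocked a few centimetres aside while the robot is not near it.
It also fails if it takes over 210 s, if anything falls off the work surface, if the arm or the gripper's body presses on something with over 40 N, if the wrist force passes 120 N, or if a joint passes its speed limit or range.

ROBOT

A 7-joint arm with a two-finger parallel gripper is mounted at the origin on the work surface. World frame = base frame: x ahead of the robot, y to its left, z up, the work surface at z = 0. Lengths are in m, angles in rad, forces in N, time in s.
With the tool pointing down it reaches from about 0.4 to 0.85 m from the base axis. Payload 4.5 kg.
Tool frame: the origin (TCP) lies between the finger pads; the fingertips stand r.tip_reach ahead of it and the grasp point (between the pads) lies 3 mm ahead of it (r.tip_reach is the distance from the TCP to the fingertips, in m); z points along the fingers, y is the line along which they close (so a half turn about z gives the same grasp; the last joint's range is limited). The gripper opens to 88 mm and grips with 3 to 60 N. Pads are 18 mm wide; open, the fingers measure 123 mm over their backs; the gripper's body (75 mm by 187 mm) begins 45 mm behind the grasp point.
Start: joints at [-1.185, 0.689, -0.195, 1.565, 0.157, 0.902, -0.215], TCP at [0.215, 0.587, 0.261] pointing down, gripper open.
Joint ranges: [-3.01, 3.01], [-0.46, 2.08], [-1.47, 1.51], [0.13, 2.56], [-1, 4.14], [0.04, 2.09], [-2.66, 2.66]. Speed limits (rad/s): [2.57, 2.57, 3.14, 3.14, 3.14, 3.14, 3.14].

INTERFACE

Orientations are given as a unit quaternion [x, y, z, w].
In Python, from plant import r gives the robot as it stands.
- The arm moves only by the tool step_arm, never from a script. Its argument "motion" is a list of rows, each an object with "dp": the shift along the tool's x, y, z in mm, a list of three; "twist": the turn, a rotation vector about the tool's x, y, z in rad, a list of three; "hand": the opening, from -1 (shut) to 1 (fully open). In form: [{"dp": [dx, dy, dz], "twist": [rx, ry, rz], "hand": hand}, ...]. A call has 1 to 5 rows; each row is the pose to reach, as a shift and turn from the pose commanded when the call began, along the tool's axes at that moment; what a row does not reach only later rows make up. A row lasts 1/8 s, in which the tool goes at most 62.5 mm and 10.7 degrees, less where a joint would pass 70% of its speed; a pose out of reach is approached as far as the arm can. A call with a gripper value outside its range is refused whole. The fingers move at their own pace and stop on an object; "force" is the grip in N (left out, the last holds). Time passes only in rows, so rows that repeat a pose let the fingers close. It gives the time, the measured TCP pose, the force, the opening and the grip force at its end, in the units of the state.
- r.get_state(): the state, without advancing time (a new reading comes with each control period).
- r.snapshot(name): name is "scene" or "side" or "wrist"; returns a dict with "pixels" (480x640x3 uint8, red, green, blue), "depth" (480x640 float32, m along the optical axis (not along the pixel's ray), 0 where there is no reading), "fx", "fy", "cx", "cy" (pixels), "xyz" and "orientation" of the camera in the world; the wrist camera has in their place "mount" (4x4, takes a point from camera to tool coordinates, whose origin is the TCP and whose axes are the flange's). Camera axes: x right, y down, z forward; pixel columns grow to the right and rows downward; lengths in m; the calibration is good to about 2 mm. A picture is of the moment at which its call begins: read the wrist's pose just before it.
- r.finish_job(): hands the job in; it is judged then, once.
Trained networks look in the newest picture that a camera, given by its name, has taken for a name from the list of things; names that differ only in an ending like _2 or _b are one class to them, and where a whole thing is asked for, a point or a joint stands for the part that bears it (a point fixed in the world has none). Each returns a list of dicts, best first, with "score" (0 to 1); they miss things now and then, are a little off and sometimes report something else, mostly with a low value. They report only what shows in the picture. A call takes as long as a camera call. They do not tell look-alikes from the thing itself.
- r.search_frame(camera, thing): "at" ([x, y, z] in m, in the coordinates of the camera as it stood for that picture, good to about 4 mm: the middle of the surface that is visible of it).
The state is a dict: "clock": time; "q": joint angles; "qd": joint speeds; "joint_torque": joint torques, N m; "tool_pos": TCP position; "eef_rot": TCP orientation; "contact_force": force on the tool from outside, world axes, zero at the start; "moment": the same for the moment, N m; "opening": opening from 0.0 (shut) to 1.0 (fully open); "finger_force": force on a finger pad.
Only numpy, scipy, OpenCV 4.12 (cv2) and the standard library are available. Lean on these libraries where they do the work, as an engineer would, in place of code of your own. Each camera call takes 0.05 s, during which the arm holds its last target. There are 200 camera calls.

## Working session

There is one attempt and no reset: what is moved stays moved. The work goes in short steps, Python scripts to look and compute and a tool call to move; the robot and the scene stay as the last step left them, time stands still between calls to the robot, and variables do not carry over. Pictures are saved under pics/ and viewed, at most 17 in all, crops included, and the job is handed in when it is done.

Besides the shell and the picture viewer there is one more tool, called after "Call:" as name(argument=value, ...), one argument or row to a line, values as JSON. step_arm: Moves the arm, as the interface text tells. Its arguments: {"type":"object","properties":{"motion":{"type":"array"},"force":{"type":"number"}},"required":["motion"]}

```bash
ls; mkdir -p pics
cat > h.py <<'E'
import numpy as np, cv2
from scipy.spatial.transform import Rotation as R
from plant import r
def pose(s=None):
    s=s or r.get_state(); T=np.eye(4); T[:3,:3]=R.from_quat(s["eef_rot"]).as_matrix(); T[:3,3]=s["tool_pos"]; return T
def cam(name):
    T=pose(); p=r.snapshot(name)
    if "mount" in p: p["T"]=T@np.array(p["mount"])
    else:
        M=np.eye(4); o=np.array(p["orientation"]); M[:3,:3]=R.from_quat(o).as_matrix() if o.size==4 else o; M[:3,3]=p["xyz"]; p["T"]=M
    return p
def save(p,f): cv2.imwrite(f,p["pixels"][:,:,::-1])
def find(name,p,thing):
    return [(round(d["score"],2),np.round((p["T"]@np.r_[d["at"],1])[:3],4)) for d in r.search_frame(name,thing)]
def cloud(p):
    v,u=np.mgrid[:480,:640]; z=p["depth"]; P=np.stack([(u-p["cx"])/p["fx"]*z,(v-p["cy"])/p["fy"]*z,z],-1)
    W=P@p["T"][:3,:3].T+p["T"][:3,3]; W[z==0]=np.nan; return W
E
python3 - <<'E'
from h import *
s=r.get_state(); print(s, r.tip_reach)
for c in("scene","side"):
    p=cam(c); save(p,f"pics/{c}0.png"); print(c,p["xyz"],np.round(p["T"][:3,:3],2).tolist())
    np.savez(f"{c}0.npz",W=cloud(p),px=p["pixels"])
    for t in "vise vise_jaw jaw_grip block finisher switch switch_tip media_tub drip_mat scoop chip1 spanner brush oil_bottle compound_jar calliper".split():
        print(t,*[(a,b.tolist()) for a,b in find(c,p,t)])
E
```

```text
pics
{'clock': 0.0, 'q': array([-1.18522944,  0.68996529, -0.19452659,  1.56631158,  0.15731237,
        0.90250575, -0.21510897]), 'qd': array([ 1.88290184e-04,  3.34403073e-05,  8.65976654e-05, -2.76586325e-04,
        5.11638507e-04,  8.46124693e-04, -4.93530408e-05]), 'joint_torque': array([-4.43881186e-05, -5.27575636e+01, -1.26675915e+00, -1.53437912e+01,
       -5.25832549e-02,  6.35696109e-03,  1.62667884e-04]), 'tool_pos': array([0.21518936, 0.58617156, 0.25993064]), 'eef_rot': array([ 1.74934211e-01,  9.84579715e-01, -8.93533735e-04, -9.08517091e-05]), 'contact_force': array([-1.213066  ,  0.46527184, -0.25407225]), 'moment': array([-0.04672416,  0.00010106, -0.05963481]), 'finger_force': 0.0, 'opening': 0.9969935412138229} 0.022
scene [1.04647076 0.61417147 0.85690104] [[-0.77, 0.47, -0.43], [0.64, 0.56, -0.54], [-0.01, -0.69, -0.73]]
vise (0.58, [0.4786, 0.3889, 0.0358]) (0.55, [0.637, 0.1416, 0.1001])
vise_jaw (0.8, [0.4341, 0.3731, 0.0504]) (0.7, [0.6722, 0.4177, 0.0833]) (0.6, [0.4376, 0.135, 0.119])
jaw_grip (0.81, [0.4342, 0.3714, 0.0573])
block (0.96, [0.5095, 0.385
[... 1411 characters left out ...]
4, [0.5903, -0.1725, 0.0062])
drip_mat (0.98, [0.4645, -0.3974, 0.0051]) (0.41, [0.4957, 0.3651, 0.0921])
scoop (0.94, [0.4814, -0.3643, 0.0034]) (0.42, [0.4744, -0.1994, 0.0207])
chip1 (0.65, [0.5476, -0.1775, 0.0203]) (0.61, [0.4762, -0.1989, 0.0221]) (0.6, [0.486, -0.1794, 0.0203]) (0.5, [0.5233, -0.1359, 0.0194]) (0.41, [0.5556, -0.1386, 0.0215]) (0.38, [0.5465, -0.2104, 0.0207])
spanner (0.69, [0.4241, -0.032, 0.0089])
brush (0.78, [0.4172, 0.2455, 0.0184]) (0.71, [0.796, -0.0896, 0.0047]) (0.53, [0.5973, 0.1031, 0.0977])
oil_bottle (0.97, [0.7265, -0.3134, 0.0925])
compound_jar (0.89, [0.6426, 0.3911, 0.0672]) (0.54, [0.4789, -0.3653, 0.0025])
calliper (0.84, [0.7953, -0.0886, 0.0074])
```

View pics/scene0.png

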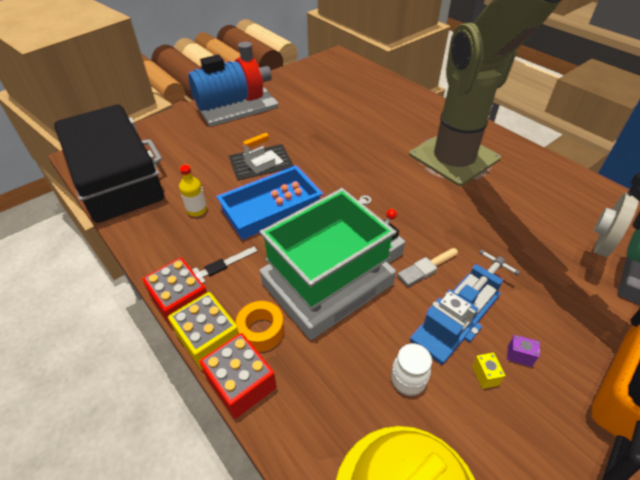

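View pics/side0.png

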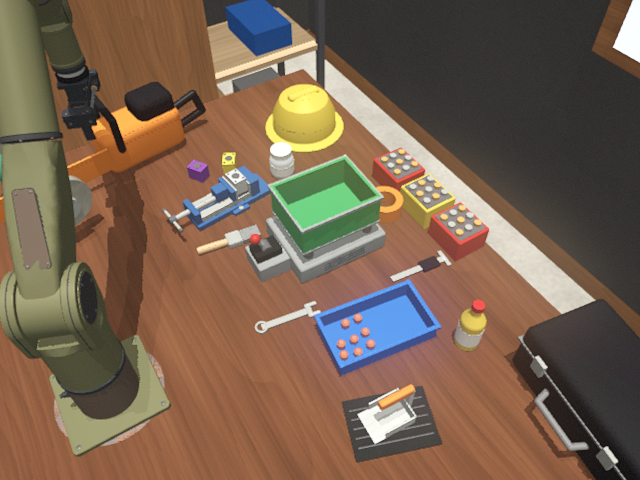

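The scene view shows the vise with its block at (458,305), the green tub at (330,240), and the blue tub with about 8 media pieces at (290,190). The scoop lies on the mat at (262,157). The side view agrees: media at (355,338), scoop at (390,412). Next I fit the poses from the depth.

```bash
cat > fit.py <<'E'
from h import *
A=[np.load(f"{c}0.npz") for c in("scene","side")]
W=np.concatenate([a["W"].reshape(-1,3) for a in A]); C=np.concatenate([a["px"].reshape(-1,3) for a in A])
hsv=cv2.cvtColor(C[None],cv2.COLOR_RGB2HSV)[0].astype(int)
src=np.repeat([0,1],480*640)
def sel(c,rad,z0,z1,h=None,extra=None):
    m=(np.hypot(W[:,0]-c[0],W[:,1]-c[1])<rad)&(W[:,2]>z0)&(W[:,2]<z1)
    if h: m&=(hsv[:,0]>=h[0])&(hsv[:,0]<=h[1])&(hsv[:,1]>90)
    if extra is not None: m&=extra
    return m
def rect(m,n):
    for k in(0,1):
        q=W[m&(src==k)]
        if len(q)<20: print(n,k,len(q)); continue
        b=cv2.minAreaRect((q[:,:2]*1000).astype(np.float32)); print(n,"scene side".split()[k],len(q),np.round(b[0],1),np.round(b[1],1),round(b[2],1),"z",np.round(np.percentile(q[:,2],[5,50,95]),4))
rect(sel((.50,.38),.05,.085,.093),"blocktop")
rect(sel((.48,.385),.15,.003,.08,(100,125)),"viseblue")
rect(sel((.48,.385),.15,.068,.082,(100,125)),"vise jaws")
rect(sel((.62,.13),.18,.176,.188),"fin rim")
rect(sel((.62,.13),.18,.06,.19,(55,80)),"fin green")
rect(sel((.44,.13),.04,.10,.135,(0,8)),"ball")
rect(sel((.44,.13),.04,.10,.135,(170,180)),"ball2")
rect(sel((.59,-.19),.18,.046,.054,(100,125)),"tub rim")
rect(sel((.59,-.19),.18,.003,.060,(100,125)),"tub blue")
rect(sel((.49,-.37),.14,.001,.008,None,hsv[:,2]<75),"mat")
rect(sel((.49,-.37),.12,.07,.105,(5,20)),"handle")
rect(sel((.49,-.37),.12,.004,.04,None,(hsv[:,2]>120)&(hsv[:,1]<60)),"pan")
E
python3 fit.py
```

```text
blocktop scene 371 [502.6 380.4] [39.  49.8] 6.9 z [0.0861 0.0882 0.0905]
blocktop side 174 [498.6 380.5] [37.6 55.7] 7.0 z [0.0854 0.0889 0.0921]
viseblue scene 2615 [470.6 380.1] [241.5 108.4] 6.2 z [0.0115 0.0347 0.0741]
viseblue side 1119 [461.6 396. ] [249.1 152.9] 17.6 z [0.0102 0.0435 0.0757]
vise jaws scene 661 [493. 383.] [122.6  73.8] 6.0 z [0.0691 0.0715 0.0762]
vise jaws side 344 [487.8 383.1] [124.6  75.8] 5.6 z [0.0686 0.0726 0.0778]
fin rim scene 1993 [629.  121.9] [180.5 226.3] 88.3 z [0.1771 0.1808 0.1829]
fin rim side 1506 [626.3 124.6] [183. 227.] 88.1 z [0.1771 0.1813 0.1848]
fin green scene 7940 [595.8 124.5] [167.5 291.9] 88.4 z [0.0977 0.1263 0.1809]
fin green side 4596 [625.5 124.3] [172.7 219.1] 88.1 z [0.0974 0.119  0.1822]
ball scene 95 [438.9 131.5] [21.2 23.8] 31.6 z [0.1102 0.1217 0.1275]
ball side 87 [431.2 129.2] [23.3 23.9] 61.9 z [0.1132 0.123  0.1288]
ball2 0 0
ball2 1 0
tub rim scene 807 [ 579.3 -180.9] [150.3 251.6] 82.6 z [0.0465 0.0488 0.0514]
tub rim side 1368 [ 576.2 -179. ] [147.8 252.1] 82.3 z [0.0466 0.0496 0.053 ]
tub blue scene 3371 [ 575.8 -207.9] [204.9 251.6] 82.6 z [0.0036 0.0259 0.0502]
tub blue side 5579 [ 588.4 -166.9] [174.9 272.9] 82.3 z [0.0037 0.0148 0.0516]
mat scene 431 [ 482.5 -372.1] [127.2 171.6] 70.5 z [0.0013 0.003  0.0058]
mat side 1039 [ 478.4 -374. ] [127.9 177.3] 69.9 z [0.0016 0.0041 0.0072]
handle scene 201 [ 495.1 -364.2] [22.  78.2] 86.3 z [0.0803 0.0935 0.1005]
handle side 381 [ 490.6 -363.5] [17.2 80.5] 86.9 z [0.0878 0.0986 0.1024]
pan scene 274 [ 472.9 -380.8] [111.5 103.2] 84.3 z [0.0044 0.0074 0.0335]
pan side 1447 [ 481.7 -362.8] [103.6 156.6] 70.3 z [0.0044 0.0072 0.0343]
```

```bash
cat >> h.py <<'E'
def down(yaw_y,pitch=0,ax="y"):
    "tool z down, tool y at world yaw (deg); then pitch about tool axis (deg)"
    a=np.radians(yaw_y); y=np.array([np.cos(a),np.sin(a),0]); z=np.array([0,0,-1.]); x=np.cross(y,z)
    return R.from_matrix(np.stack([x,y,z],1))*R.from_euler(ax,pitch,degrees=True)
def go(p,Rt):
    "p: TCP goal in world; prints dp (mm), twist"
    T=pose(); R0=R.from_matrix(T[:3,:3]); d=T[:3,:3].T@(np.array(p)-T[:3,3])*1000; w=(R0.inv()*Rt).as_rotvec()
    print("dp",np.round(d,1).tolist(),"twist",np.round(w,3).tolist(),"rows",np.ceil(max(np.linalg.norm(d)/62.5,np.degrees(np.linalg.norm(w))/10.7)))
E
python3 - <<'E'
from h import *
go((.44,.374,.25),down(96.2)); print(np.round(r.snapshot("wrist")["mount"],3).tolist())
E
cat >> fit.py <<'E'
print("---")
rect(sel((.45,.375),.06,.0735,.085,(100,125)),"boss top")
rect(sel((.49,-.37),.12,.042,.07),"riser")
E
python3 fit.py | sed -n '/---/,$p'
```

```text
dp [-284.2, -122.3, 10.7] twist [0.0, -0.0, -0.46] rows 5.0
[[0.0, -0.965, -0.263, 0.067], [1.0, -0.0, 0.0, -0.001], [-0.0, -0.263, 0.965, -0.123], [0.0, 0.0, 0.0, 1.0]]
---
boss top scene 150 [451.3 377.7] [37.9 29.4] 5.3 z [0.0738 0.0752 0.0771]
boss top side 97 [450.5 374.4] [46.5 64.8] 5.1 z [0.0736 0.0757 0.0791]
riser scene 35 [ 530.1 -364.6] [18.7  9.4] 88.1 z [0.0441 0.0569 0.0672]
riser side 38 [ 522.5 -369.7] [ 6.7 12.5] 36.9 z [0.0433 0.0553 0.0683]
```

Call:
step_arm(
  motion=[
    {"dp":[-284,-122,10],"twist":[0,0,-0.46],"hand":1},
    {"dp":[-284,-122,10],"twist":[0,0,-0.46],"hand":1},
    {"dp":[-284,-122,10],"twist":[0,0,-0.46],"hand":1},
    {"dp":[-284,-122,10],"twist":[0,0,-0.46],"hand":1},
    {"dp":[-284,-122,10],"twist":[0,0,-0.46],"hand":1},
  ],
)

```text
clock: 2.38
tool_pos: [0.4416, 0.3726, 0.2508]
eef_rot: [-0.054, 0.999, 0.0, 0.0]
contact_force: [0.3, -0.1, -0.3]
opening: 1.0
finger_force: 0.0
```

Call:
step_arm(
  motion=[
    {"dp":[0,0,0],"twist":[0,0,0],"hand":1},
    {"dp":[0,0,0],"twist":[0,0,0],"hand":1},
  ],
)

```text
clock: 2.62
tool_pos: [0.4395, 0.3749, 0.2508]
eef_rot: [-0.054, 0.999, 0.001, -0.0]
contact_force: [-0.5, 0.2, -0.1]
opening: 0.999
finger_force: 0.0
```

Run:
```python
from h import *
p=cam("wrist"); save(p,"pics/w1.png"); W=cloud(p).reshape(-1,3); hsv=cv2.cvtColor(p["pixels"],cv2.COLOR_RGB2HSV).reshape(-1,3).astype(int)
print(pose()[:3,3])
b=(hsv[:,0]>100)&(hsv[:,0]<125)&(hsv[:,1]>90)
near=np.hypot(W[:,0]-.47,W[:,1]-.378)<.13
for n,m in dict(boss=b&(W[:,2]>.074)&(W[:,0]<.475),jaws=b&(W[:,2]>.066)&(W[:,2]<.0738),top=(W[:,2]>.085)&(W[:,2]<.093),all=b).items():
    q=W[m&near]; B=cv2.minAreaRect((q[:,:2]*1000).astype(np.float32)); print(n,len(q),np.round(B[0],1),np.round(B[1],1),round(B[2],1),np.round(np.percentile(q[:,2],[5,50,95]),4))
for t in("jaw_grip","block","vise"): print(t,find("wrist",p,t))
```

```text
[0.43868386 0.37577781 0.2509056 ]
boss 1623 [444.8 377.1] [34.2 32.2] 7.0 [0.0742 0.0752 0.0764]
jaws 3852 [488.3 382.3] [123.1  72.6] 6.8 [0.0699 0.0714 0.0727]
top 2817 [499.4 380.6] [36.7 49.8] 7.7 [0.0872 0.0885 0.0898]
all 11699 [449.6 377.8] [201.2 108.9] 6.9 [0.0114 0.0582 0.0755]
jaw_grip [(0.56, array([0.4239, 0.3657, 0.0551]))]
block [(0.98, array([0.523 , 0.4797, 0.0233])), (0.97, array([0.4992, 0.3828, 0.0899])), (0.91, array([0.4373, 0.5147, 0.0424])), (0.23, array([0.6294, 0.3997, 0.0485]))]
vise [(0.75, array([0.4186, 0.3718, 0.0529]))]
```

View pics/w1.png

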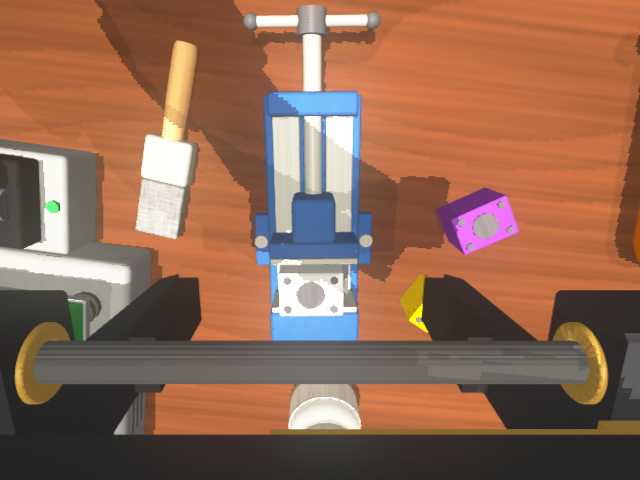

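Run:
```python
from h import *
go((.4425,.3767,.069),down(96.9))
```

```text
dp [-4.1, 0.1, 181.9] twist [0.001, -0.0, -0.009] rows 3.0
```

Call:
step_arm(
  motion=[
    {"dp":[-4,0,60],"twist":[0,0,-0.01],"hand":1},
    {"dp":[-4,0,120],"twist":[0,0,-0.01],"hand":1},
    {"dp":[-4,0,160],"twist":[0,0,-0.01],"hand":1},
    {"dp":[-4,0,182],"twist":[0,0,-0.01],"hand":1},
    {"dp":[-4,0,182],"twist":[0,0,-0.01],"hand":1},
  ],
)

```text
clock: 3.45
tool_pos: [0.4422, 0.3751, 0.0673]
eef_rot: [-0.06, 0.998, -0.001, -0.001]
contact_force: [-0.5, -0.2, -0.0]
opening: 1.001
finger_force: 0.0
```

Call:
step_arm(
  motion=[
    {"dp":[0,0,0],"twist":[0,0,0],"hand":-0.3},
    {"dp":[0,0,0],"twist":[0,0,0],"hand":-0.3},
    {"dp":[0,0,0],"twist":[0,0,0],"hand":-1},
    {"dp":[0,0,0],"twist":[0,0,0],"hand":-1},
    {"dp":[0,0,0],"twist":[0,0,0],"hand":-1},
  ],
  force=30,
)

```text
clock: 4.08
tool_pos: [0.444, 0.3748, 0.0689]
eef_rot: [-0.059, 0.998, 0.0, 0.0]
contact_force: [-0.3, 0.5, 0.2]
opening: 0.46
finger_force: 0.0
```

Call:
step_arm(
  motion=[
    {"dp":[0,0,0],"twist":[0,0,0],"hand":-1},
    {"dp":[0,0,0],"twist":[0,0,0],"hand":-1},
    {"dp":[0,0,0],"twist":[0,0,0],"hand":-1},
  ],
)

```text
clock: 4.45
tool_pos: [0.4437, 0.3774, 0.0689]
eef_rot: [-0.06, 0.998, 0.002, 0.0]
contact_force: [0.1, 5.6, -3.0]
opening: 0.379
finger_force: 30.0
```

Call:
step_arm(
  motion=[
    {"dp":[10,0,0],"twist":[0,0,0],"hand":-1},
    {"dp":[19,0,0],"twist":[0,0,0],"hand":-1},
    {"dp":[28,0,0],"twist":[0,0,0],"hand":-1},
    {"dp":[37,0,0],"twist":[0,0,0],"hand":-1},
    {"dp":[37,0,0],"twist":[0,0,0],"hand":-1},
  ],
)

```text
clock: 5.08
tool_pos: [0.4075, 0.3731, 0.0689]
eef_rot: [-0.06, 0.998, 0.002, 0.001]
contact_force: [0.6, 5.8, -4.3]
opening: 0.387
finger_force: 30.0
```

Call:
step_arm(
  motion=[
    {"dp":[0,0,0],"twist":[0,0,0],"hand":1},
    {"dp":[0,0,0],"twist":[0,0,0],"hand":1},
    {"dp":[0,0,0],"twist":[0,0,0],"hand":1},
    {"dp":[0,0,-60],"twist":[0,0,0],"hand":1},
    {"dp":[0,0,-120],"twist":[0,0,0],"hand":1},
  ],
)

```text
clock: 5.7
tool_pos: [0.4067, 0.3696, 0.1894]
eef_rot: [-0.059, 0.998, -0.001, -0.001]
contact_force: [-0.2, 1.3, 0.4]
opening: 0.927
finger_force: 0.0
```

Call:
step_arm(
  motion=[
    {"dp":[0,0,0],"twist":[0,0,0],"hand":1},
    {"dp":[0,0,0],"twist":[0,0,0],"hand":1},
  ],
)

```text
clock: 5.95
tool_pos: [0.4071, 0.3696, 0.1886]
eef_rot: [-0.059, 0.998, -0.0, -0.0]
contact_force: [-0.2, 0.5, -0.8]
opening: 1.0
finger_force: 0.0
```

Run:
```python
from h import *
p=cam("wrist"); save(p,"pics/w2.png"); W=cloud(p).reshape(-1,3); hsv=cv2.cvtColor(p["pixels"],cv2.COLOR_RGB2HSV).reshape(-1,3).astype(int)
near=np.hypot(W[:,0]-.5,W[:,1]-.38)<.06
b=(hsv[:,0]>100)&(hsv[:,0]<125)&(hsv[:,1]>90)
for n,m in dict(top=near&(W[:,2]>.085)&(W[:,2]<.093),jaw=b&(W[:,2]>.066)&(W[:,2]<.079)&(W[:,0]<.475)&(W[:,1]>.3)).items():
    q=W[m]; B=cv2.minAreaRect((q[:,:2]*1000).astype(np.float32)); print(n,len(q),np.round(B[0],1),np.round(B[1],1),round(B[2],1),np.round(np.percentile(q[:,2],[5,50,95]),4))
go((.4995,.3805,.14),down(96.9)); go((.4995,.3805,.0875),down(96.9))
```

```text
top 1599 [508.9 381.9] [17.7 50. ] 7.7 [0.0875 0.0886 0.0898]
jaw 5088 [415.7 372.8] [50.1 71.3] 8.5 [0.0701 0.0739 0.0761]
dp [-93.5, 0.2, 47.7] twist [-0.002, -0.002, -0.002] rows 2.0
dp [-93.6, 0.2, 100.2] twist [-0.002, -0.002, -0.002] rows 3.0
```

Call:
step_arm(
  motion=[
    {"dp":[-50,0,20],"twist":[0,0,0],"hand":1},
    {"dp":[-93.5,0,45],"twist":[0,0,0],"hand":1},
    {"dp":[-93.5,0,75],"twist":[0,0,0],"hand":1},
    {"dp":[-93.5,0,100],"twist":[0,0,0],"hand":1},
    {"dp":[-93.5,0,100],"twist":[0,0,0],"hand":1},
  ],
)

```text
clock: 6.62
tool_pos: [0.4979, 0.3796, 0.0852]
eef_rot: [-0.059, 0.998, -0.002, -0.003]
contact_force: [-0.7, -0.3, -0.9]
opening: 0.998
finger_force: 0.0
```

Call:
step_arm(
  motion=[
    {"dp":[0,0,0],"twist":[0,0,0],"hand":0},
    {"dp":[0,0,0],"twist":[0,0,0],"hand":-1},
    {"dp":[0,0,0],"twist":[0,0,0],"hand":-1},
    {"dp":[0,0,0],"twist":[0,0,0],"hand":-1},
    {"dp":[0,0,0],"twist":[0,0,0],"hand":-1},
  ],
  force=40,
)

```text
clock: 7.25
tool_pos: [0.5002, 0.3816, 0.0893]
eef_rot: [-0.059, 0.998, 0.0, 0.0]
contact_force: [-0.5, 0.1, 3.7]
opening: 0.564
finger_force: 40.0
```

Call:
step_arm(
  motion=[
    {"dp":[0,0,0],"twist":[0,0,0],"hand":-1},
    {"dp":[0,0,0],"twist":[0,0,0],"hand":-1},
  ],
)

```text
clock: 7.5
tool_pos: [0.5002, 0.3816, 0.0893]
eef_rot: [-0.059, 0.998, 0.0, 0.0]
contact_force: [0.1, -1.0, 4.7]
opening: 0.563
finger_force: 40.0
```

Run:
```python
from h import *
T=pose(); 
go((.5002,.3816,.29),down(96.9)); go((.695,.1215,.29),down(88.1))
```

```text
dp [-0.1, 0.0, -200.7] twist [0.0, 0.001, -0.002] rows 4.0
dp [-162.9, -281.2, -200.7] twist [0.0, 0.001, 0.151] rows 7.0
```

Call:
step_arm(
  motion=[
    {"dp":[0,0,-20],"twist":[0,0,0],"hand":-1},
    {"dp":[0,0,-60],"twist":[0,0,0],"hand":-1},
    {"dp":[0,0,-110],"twist":[0,0,0],"hand":-1},
    {"dp":[0,0,-160],"twist":[0,0,0],"hand":-1},
    {"dp":[0,0,-200],"twist":[0,0,0],"hand":-1},
  ],
)

```text
clock: 8.12
tool_pos: [0.4999, 0.3815, 0.2917]
eef_rot: [-0.059, 0.998, 0.001, 0.001]
contact_force: [1.1, 1.1, -1.5]
opening: 0.561
finger_force: 40.0
```

Call:
step_arm(
  motion=[
    {"dp":[-15,-26,0],"twist":[0,0,0.03],"hand":-1},
    {"dp":[-42,-72,0],"twist":[0,0,0.06],"hand":-1},
    {"dp":[-70,-120,0],"twist":[0,0,0.1],"hand":-1},
    {"dp":[-97,-167,0],"twist":[0,0,0.15],"hand":-1},
    {"dp":[-123,-212,0],"twist":[0,0,0.15],"hand":-1},
  ],
)

```text
clock: 8.75
tool_pos: [0.6477, 0.1836, 0.2895]
eef_rot: [0.016, 1.0, -0.0, -0.0]
contact_force: [0.1, 0.4, -1.5]
opening: 0.566
finger_force: 40.0
```

Run:
```python
from h import *
go((.695,.1215,.29),down(88.1)); go((.695,.1215,.15),down(88.1))
```

```text
dp [-49.3, -60.6, -0.5] twist [-0.0, -0.0, 0.001] rows 2.0
dp [-49.3, -60.6, 139.5] twist [-0.0, -0.0, 0.001] rows 3.0
```

Call:
step_arm(
  motion=[
    {"dp":[-30,-38,0],"twist":[0,0,0],"hand":-1},
    {"dp":[-49,-61,0],"twist":[0,0,0],"hand":-1},
    {"dp":[-49,-61,40],"twist":[0,0,0],"hand":-1},
    {"dp":[-49,-61,85],"twist":[0,0,0],"hand":-1},
    {"dp":[-49,-61,120],"twist":[0,0,0],"hand":-1},
  ],
)

```text
clock: 9.38
tool_pos: [0.6932, 0.1225, 0.1674]
eef_rot: [0.016, 1.0, -0.0, -0.001]
contact_force: [0.7, 0.1, -1.8]
opening: 0.564
finger_force: 40.0
```

Call:
step_arm(
  motion=[
    {"dp":[0,0,8],"twist":[0,0,0],"hand":-1},
    {"dp":[0,0,14],"twist":[0,0,0],"hand":-1},
    {"dp":[0,0,19],"twist":[0,0,0],"hand":-1},
    {"dp":[0,0,21],"twist":[0,0,0],"hand":-1},
    {"dp":[0,0,21],"twist":[0,0,0],"hand":-1},
  ],
)

```text
clock: 10.0
tool_pos: [0.6944, 0.123, 0.1483]
eef_rot: [0.016, 1.0, 0.0, 0.0]
contact_force: [0.5, 0.9, -0.8]
opening: 0.563
finger_force: 40.0
```

Call:
step_arm(
  motion=[
    {"dp":[0,0,2],"twist":[0,0,0],"hand":-1},
    {"dp":[0,0,4],"twist":[0,0,0],"hand":-1},
    {"dp":[0,0,4],"twist":[0,0,0],"hand":-1},
  ],
)

```text
clock: 10.38
tool_pos: [0.6943, 0.123, 0.1443]
eef_rot: [0.016, 1.0, 0.0, 0.0]
contact_force: [-2.1, -0.7, 3.6]
opening: 0.566
finger_force: 40.0
```

Call:
step_arm(
  motion=[
    {"dp":[0,0,0],"twist":[0,0,0],"hand":0.6},
    {"dp":[0,0,0],"twist":[0,0,0],"hand":0.6},
    {"dp":[0,0,0],"twist":[0,0,0],"hand":0.6},
    {"dp":[0,0,-20],"twist":[0,0,0],"hand":0.6},
    {"dp":[0,0,-60],"twist":[0,0,0],"hand":0.6},
  ],
)

```text
clock: 11.0
tool_pos: [0.6933, 0.1227, 0.2038]
eef_rot: [0.016, 1.0, -0.0, -0.001]
contact_force: [-0.3, -0.2, -0.0]
opening: 0.801
finger_force: 0.0
```

Call:
step_arm(
  motion=[
    {"dp":[0,0,-50],"twist":[0,0,0],"hand":1},
    {"dp":[0,0,-100],"twist":[0,0,0],"hand":1},
    {"dp":[0,0,-100],"twist":[0,0,0],"hand":1},
  ],
)

```text
clock: 11.38
tool_pos: [0.6967, 0.124, 0.3107]
eef_rot: [0.016, 1.0, 0.002, 0.006]
contact_force: [-0.3, 0.0, -0.2]
opening: 1.001
finger_force: 0.0
```

```bash
python3 - <<'E'
from h import *
for c in("scene","side"):
    p=cam(c)
    np.savez(f"{c}0.npz",W=cloud(p),px=p["pixels"])
    for t in("block","scoop"): print(c,t,find(c,p,t))
# target above scoop, camera looking at it
go((.49,-.364,.30),down(86.7));
E
sed -i '/rect(sel((.50/i\rect(sel((.695,.12),.05,.138,.152),"blockfin")' fit.py; python3 fit.py | egrep "blockfin|handle|pan|riser|mat"
```

```text
scene block [(0.95, array([0.451 , 0.5235, 0.0395])), (0.89, array([0.5399, 0.5045, 0.0425])), (0.68, array([0.6933, 0.1331, 0.1434]))]
scene scoop [(0.89, array([ 0.5199, -0.3618,  0.0609]))]
side block [(0.87, array([0.6846, 0.1163, 0.1425])), (0.77, array([0.4312, 0.5147, 0.0369])), (0.71, array([0.5266, 0.4911, 0.0418])), (0.27, array([ 0.7967, -0.0885,  0.0064]))]
side scoop [(0.88, array([ 0.4828, -0.3641,  0.0058]))]
dp [188.0, -492.8, 3.2] twist [-0.001, -0.003, 0.026] rows 9.0
blockfin scene 371 [708.1 120. ] [54.6 60. ] 87.8 z [0.1404 0.1434 0.148 ]
blockfin side 295 [701.  120.1] [74.8 54.7] 89.1 z [0.1391 0.1439 0.1489]
mat scene 241 [ 517.  -382.4] [128.4 103.1] 72.2 z [0.0013 0.0032 0.0058]
mat side 632 [ 474.7 -384.7] [104.6 177.4] 70.0 z [0.0015 0.0041 0.0072]
handle scene 134 [ 496.6 -364.5] [22.  77.1] 89.6 z [0.0852 0.0967 0.1005]
handle side 380 [ 490.  -363.3] [17.3 80. ] 86.6 z [0.0884 0.0986 0.1026]
pan scene 32 [ 519.4 -372.8] [70.4 26.3] 63.3 z [0.0046 0.0256 0.0352]
pan side 1484 [ 483.  -363.9] [103.  158.7] 70.1 z [0.0043 0.0071 0.034 ]
riser scene 37 [ 532.8 -363.4] [12.9 15.4] 44.9 z [0.0448 0.0581 0.068 ]
riser side 38 [ 522.4 -369.1] [ 6.8 14.1] 40.7 z [0.0437 0.0558 0.0685]
```

Call:
step_arm(
  motion=[
    {"dp":[20,-58,0],"twist":[0,0,0.02],"hand":1},
    {"dp":[42,-115,0],"twist":[0,0,0.02],"hand":1},
    {"dp":[65,-172,0],"twist":[0,0,0.02],"hand":1},
    {"dp":[87,-228,0],"twist":[0,0,0.02],"hand":1},
    {"dp":[109,-285,0],"twist":[0,0,0.02],"hand":1},
  ],
)

```text
clock: 12.3
tool_pos: [0.5748, -0.1602, 0.3029]
eef_rot: [0.026, 1.0, 0.0, -0.001]
contact_force: [1.0, -0.3, 0.5]
opening: 1.0
finger_force: 0.0
```

Run:
```python
from h import *
p=cam("wrist"); print(len(find("wrist",p,"chip1")),find("wrist",p,"chip1")); save(p,"pics/w3.png")
go((.47,-.364,.28),down(86.7));
```

```text
7 [(0.89, array([ 0.5201, -0.18  ,  0.0279])), (0.86, array([ 0.4742, -0.198 ,  0.0238])), (0.85, array([ 0.5549, -0.1741,  0.0246])), (0.8, array([ 0.5428, -0.208 ,  0.0171])), (0.69, array([ 0.5575, -0.1301,  0.0194])), (0.59, array([ 0.5051, -0.2114,  0.0278])), (0.59, array([ 0.5249, -0.134 ,  0.0203]))]
dp [91.7, -206.3, 23.4] twist [-0.002, -0.003, -0.002] rows 4.0
```

View pics/w3.png

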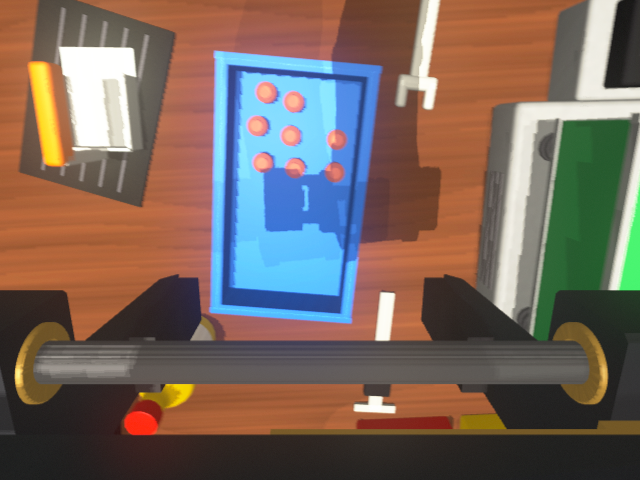

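The wrist view shows 8 media pieces between (258,92) and (336,172), and the scoop at (90,105) with its riser towards the bottom of the picture (world +x) and its mouth towards the robot. Next I go above the scoop.

Call:
step_arm(
  motion=[
    {"dp":[25,-55,6],"twist":[0,0,0],"hand":1},
    {"dp":[48,-110,12],"twist":[0,0,0],"hand":1},
    {"dp":[72,-163,18],"twist":[0,0,0],"hand":1},
    {"dp":[92,-206,23],"twist":[0,0,0],"hand":1},
    {"dp":[92,-206,23],"twist":[0,0,0],"hand":1},
  ],
)

```text
clock: 13.08
tool_pos: [0.4712, -0.3627, 0.2793]
eef_rot: [0.029, 1.0, -0.0, -0.002]
contact_force: [1.0, 0.7, 0.0]
opening: 0.998
finger_force: 0.0
```

Run:
```python
from h import *
p=cam("wrist"); save(p,"pics/w4.png"); W=cloud(p).reshape(-1,3); hsv=cv2.cvtColor(p["pixels"],cv2.COLOR_RGB2HSV).reshape(-1,3).astype(int)
near=np.hypot(W[:,0]-.48,W[:,1]+.365)<.11
o=(hsv[:,0]>5)&(hsv[:,0]<22)&(hsv[:,1]>120)
for n,m in dict(handletop=near&o&(W[:,2]>.09),pan=near&(W[:,2]>.0045)&(W[:,2]<.04)&(hsv[:,1]<60)&(hsv[:,2]>110),walls=near&(W[:,2]>.02)&(W[:,2]<.045),riser=near&(W[:,2]>.045)&(W[:,2]<.07),
  mat=(np.hypot(W[:,0]-.48,W[:,1]+.37)<.13)&(W[:,2]<.009)&(hsv[:,2]<80)).items():
    q=W[m]
    if len(q)<10: print(n,len(q)); continue
    B=cv2.minAreaRect((q[:,:2]*1000).astype(np.float32)); print(n,len(q),np.round(B[0],1),np.round(B[1],1),round(B[2],1),np.round(np.percentile(q[:,2],[5,50,95]),4))
```

```text
handletop 7845 [ 483.6 -368.6] [122.7  91.1] 84.7 [0.0981 0.3394 0.3488]
pan 6122 [ 473.2 -375.6] [113.4 175.8] 81.0 [0.0046 0.0057 0.0331]
walls 1040 [ 486.9 -364.2] [72.  70.8] 86.6 [0.0215 0.0323 0.0367]
riser 0
mat 8
```

View pics/w4.png

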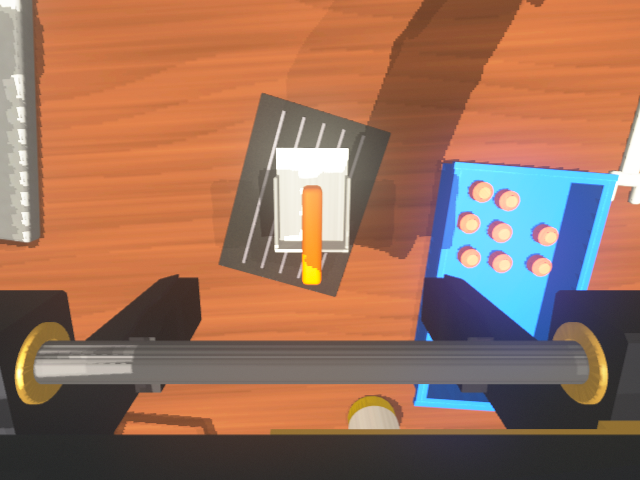

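Run:
```python
from h import *
go((.491,-.3645,.092),down(86.6));
```

```text
dp [-18.1, -4.1, 187.8] twist [0.001, -0.001, 0.006] rows 4.0
```

Call:
step_arm(
  motion=[
    {"dp":[-18,-4,60],"twist":[0,0,0.006],"hand":1},
    {"dp":[-18,-4,115],"twist":[0,0,0.006],"hand":1},
    {"dp":[-18,-4,160],"twist":[0,0,0.006],"hand":1},
    {"dp":[-18,-4,188],"twist":[0,0,0.006],"hand":1},
    {"dp":[-18,-4,188],"twist":[0,0,0.006],"hand":0},
  ],
  force=55,
)

```text
clock: 13.75
tool_pos: [0.4921, -0.3606, 0.0907]
eef_rot: [0.027, 1.0, 0.002, -0.001]
contact_force: [-0.1, 0.4, 1.1]
opening: 0.91
finger_force: 0.0
```

Call:
step_arm(
  motion=[
    {"dp":[0,0,0],"twist":[0,0,0],"hand":-1},
    {"dp":[0,0,0],"twist":[0,0,0],"hand":-1},
    {"dp":[0,0,0],"twist":[0,0,0],"hand":-1},
    {"dp":[0,0,0],"twist":[0,0,0],"hand":-1},
    {"dp":[0,0,0],"twist":[0,0,0],"hand":-1},
  ],
)

```text
clock: 14.38
tool_pos: [0.4914, -0.3645, 0.0929]
eef_rot: [0.029, 1.0, -0.0, 0.0]
contact_force: [0.2, -1.1, -0.0]
opening: 0.343
finger_force: 0.0
```

Call:
step_arm(
  motion=[
    {"dp":[0,0,0],"twist":[0,0,0],"hand":-1},
    {"dp":[0,0,0],"twist":[0,0,0],"hand":-1},
    {"dp":[0,0,0],"twist":[0,0,0],"hand":-1},
  ],
)

```text
clock: 14.75
tool_pos: [0.4914, -0.3642, 0.0926]
eef_rot: [0.029, 1.0, 0.0, -0.0]
contact_force: [-0.9, 0.6, 0.2]
opening: 0.172
finger_force: 55.0
```

Call:
step_arm(
  motion=[
    {"dp":[0,0,-20],"twist":[0,0,0],"hand":-1},
    {"dp":[0,0,-70],"twist":[0,0,0],"hand":-1},
    {"dp":[0,0,-120],"twist":[0,0,0],"hand":-1},
    {"dp":[0,0,-120],"twist":[0,0,0],"hand":-1},
  ],
)

```text
clock: 15.25
tool_pos: [0.4936, -0.3655, 0.2164]
eef_rot: [0.029, 1.0, -0.002, 0.004]
contact_force: [0.1, -0.3, -2.0]
opening: 0.176
finger_force: 55.0
```

```bash
cat > tub.py <<'E'
from h import *
c0=np.array([.5775,-.180]); a=np.radians(-7.6)
def tub(p): d=np.asarray(p)[...,:2]-c0; return np.stack([d[...,0]*np.cos(a)+d[...,1]*np.sin(a),-d[...,0]*np.sin(a)+d[...,1]*np.cos(a)],-1)*1000
def world(l): l=np.array(l)/1000; return c0+[l[0]*np.cos(a)-l[1]*np.sin(a),l[0]*np.sin(a)+l[1]*np.cos(a)]
def chips(c):
    p=cam(c); W=cloud(p); h=cv2.cvtColor(p["pixels"],cv2.COLOR_RGB2HSV).astype(int); px=p["pixels"].astype(int)
    L=tub(W); m=(abs(L[...,0])<125)&(abs(L[...,1])<75)&((h[...,0]<14)|(h[...,0]>172))&(h[...,1]>70)&(W[...,2]<.2)
    n,lab,st,ce=cv2.connectedComponentsWithStats(m.astype(np.uint8),connectivity=4)
    for k in range(1,n):
        if st[k,4]<6: continue
        q=W[lab==k]; t=q[:,2]>np.nanpercentile(q[:,2],60)-.003
        print(c,st[k,4],"px",ce[k].round(),"tub",tub(np.nanmedian(q,0)).round(),"top",tub(np.nanmedian(q[t],0)).round(),"z",np.nanpercentile(q[:,2],[10,50,95]).round(3))
    W2=W.reshape(-1,3); return p
E
python3 - <<'E'
from tub import *
for c in("scene","side"): save(chips(c),f"pics/c_{c}.png")
l=world((75,-20)); print(l); go((*l,.215),down(82.4))
E
```

```text
scene 64 px [296. 188.] tub [-89. -20.] top [-91.  -8.] z [0.014 0.021 0.025]
scene 70 px [286. 191.] tub [-57. -29.] top [-58. -20.] z [0.013 0.021 0.026]
scene 62 px [277. 197.] tub [-24. -15.] top [-24.  -1.] z [0.013 0.021 0.026]
scene 40 px [250. 238.] tub [100.  71.] top [99. 71.] z [-0.003 -0.001  0.002]
side 56 px [357. 318.] tub [-28.  40.] top [-28.  41.] z [0.017 0.023 0.028]
side 55 px [345. 323.] tub [-60.  40.] top [-60.  41.] z [0.016 0.022 0.026]
side 12 px [316. 329.] tub [-124.   66.] top [-124.   66.] z [-0.003 -0.     0.004]
side 50 px [365. 332.] tub [-30.  -0.] top [-30.   1.] z [0.016 0.022 0.027]
side 57 px [354. 339.] tub [-60.  -7.] top [-60.  -5.] z [0.017 0.022 0.027]
side 59 px [341. 344.] tub [-93.  -6.] top [-92.  -5.] z [0.016 0.023 0.028]
side 60 px [370. 344.] tub [-32. -33.] top [-32. -31.] z [0.017 0.022 0.026]
side 6 px [322. 342.] tub [-124.   27.] top [-124.   27.] z [-0.004 -0.002  0.002]
side 53 px [357. 351.] tub [-66. -38.] top [-67. -38.] z [0.018 0.023 0.026]
side 58 px [343. 355.] tub [-98. -33.] top [-99. -32.] z [0.019 0.022 0.027]
side 16 px [331. 359.] tub [-124.  -18.] top [-124.  -17.] z [-0.004 -0.002  0.001]
side 206 px [363. 368.] tub [-72. -71.] top [-73. -71.] z [-0.004 -0.     0.003]
[ 0.64919604 -0.20974354]
dp [-149.2, 163.5, -2.9] twist [0.0, -0.001, 0.075] rows 4.0
```

Call:
step_arm(
  motion=[
    {"dp":[-30,33,-3],"twist":[0,0,0.02],"hand":-1},
    {"dp":[-65,72,-3],"twist":[0,0,0.04],"hand":-1},
    {"dp":[-105,115,-3],"twist":[0,0,0.06],"hand":-1},
    {"dp":[-140,154,-3],"twist":[0,0,0.075],"hand":-1},
    {"dp":[-149,164,-3],"twist":[0,0,0.075],"hand":-1},
  ],
)

```text
clock: 15.98
tool_pos: [0.6512, -0.2032, 0.213]
eef_rot: [0.063, 0.998, 0.002, -0.001]
contact_force: [-0.6, -0.4, -3.3]
opening: 0.173
finger_force: 55.0
```

Run:
```python
from tub import *
print(tub(pose()[:3,3])); go((*world((75,-19)),.0965),down(82.4))
p=cam("side"); save(p,"pics/s5.png")
```

```text
[ 76.1159379  -13.27725985]
dp [0.8, -6.2, 116.4] twist [0.004, -0.003, 0.007] rows 2.0
```

View pics/s5.png

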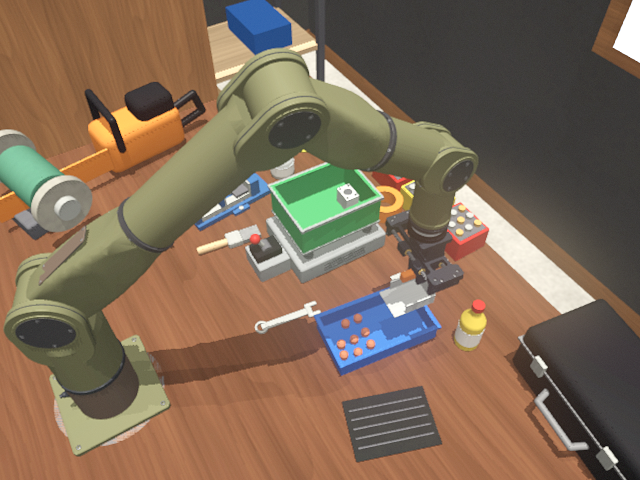

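Call:
step_arm(
  motion=[
    {"dp":[0,0,0],"twist":[0,0,0],"hand":-1},
    {"dp":[0,0,40],"twist":[0,0,0],"hand":-1},
    {"dp":[0,0,80],"twist":[0,0,0],"hand":-1},
    {"dp":[0,0,108],"twist":[0,0,0],"hand":-1},
    {"dp":[0,0,113],"twist":[0,0,0],"hand":-1},
  ],
)

```text
clock: 16.65
tool_pos: [0.6462, -0.2117, 0.1001]
eef_rot: [0.068, 0.998, -0.0, -0.003]
contact_force: [-0.3, 0.4, -2.4]
opening: 0.173
finger_force: 55.0
```

Call:
step_arm(
  motion=[
    {"dp":[0,0,2],"twist":[0,0,0],"hand":-1},
    {"dp":[0,0,5],"twist":[0,0,0],"hand":-1},
    {"dp":[0,0,5],"twist":[0,0,0],"hand":-1},
  ],
)

```text
clock: 17.02
tool_pos: [0.6488, -0.2101, 0.0984]
eef_rot: [0.067, 0.998, -0.001, -0.001]
contact_force: [-4.8, -0.2, 1.0]
opening: 0.173
finger_force: 55.0
```

Run:
```python
from tub import *
T=pose(); print(tub(T[:3,3]),T[2,3]); go((*world((75,-19)),.0945),down(82.4)); go((*world((-45,-19)),.0945),down(82.4))
```

```text
[ 74.67617086 -20.44363429] 0.09835018551067183
dp [-0.3, 1.4, 3.8] twist [-0.001, -0.001, -0.001] rows 1.0
dp [119.7, 1.3, 4.0] twist [-0.001, -0.001, -0.001] rows 2.0
```

Call:
step_arm(
  motion=[
    {"dp":[6,1,-3],"twist":[0,0,0],"hand":-1},
    {"dp":[12,1,-3],"twist":[0,0,0],"hand":-1},
    {"dp":[12,1,0],"twist":[0,0,0],"hand":-1},
    {"dp":[12,1,3],"twist":[0,0,0],"hand":-1},
    {"dp":[12,1,3],"twist":[0,0,0],"hand":-1},
  ],
)

```text
clock: 17.65
tool_pos: [0.6379, -0.2065, 0.0942]
eef_rot: [0.066, 0.998, 0.0, -0.0]
contact_force: [0.6, -0.3, -2.3]
opening: 0.172
finger_force: 55.0
```

Call:
step_arm(
  motion=[
    {"dp":[0,0,1.5],"twist":[0,-0.02,0],"hand":-1},
    {"dp":[10,0,1.5],"twist":[0,-0.02,0],"hand":-1},
    {"dp":[22,0,1.5],"twist":[0,-0.02,0],"hand":-1},
    {"dp":[34,0,1.5],"twist":[0,-0.02,0],"hand":-1},
    {"dp":[46,0,1.5],"twist":[0,-0.02,0],"hand":-1},
  ],
)

```text
clock: 18.27
tool_pos: [0.595, -0.2007, 0.095]
eef_rot: [0.066, 0.998, -0.001, 0.014]
contact_force: [4.4, -0.6, 4.3]
opening: 0.172
finger_force: 55.0
```

Call:
step_arm(
  motion=[
    {"dp":[12,0,0],"twist":[0,0,0],"hand":-1},
    {"dp":[24,0,0],"twist":[0,0,0],"hand":-1},
    {"dp":[36,0,0],"twist":[0,0,0],"hand":-1},
    {"dp":[46,0,0],"twist":[0,0,0],"hand":-1},
    {"dp":[52,0,0],"twist":[0,0,0],"hand":-1},
  ],
)

```text
clock: 18.9
tool_pos: [0.5464, -0.1941, 0.0951]
eef_rot: [0.066, 0.998, -0.001, 0.017]
contact_force: [10.1, -1.8, 12.6]
opening: 0.178
finger_force: 55.0
```

Run:
```python
from tub import *
T=pose(); print(tub(T[:3,3]),tub((T@[.065,0,.088,1])[:2]),(T@[.065,0,.088,1])[2])
p=cam("side"); cv2.imwrite("pics/s6.png",cv2.resize(p["pixels"][260:400,280:460,::-1],None,fx=4,fy=4,interpolation=cv2.INTER_CUBIC))
```

```text
[-29.00158276 -18.07944913] [-90.97489741 -18.07040379] 0.004893854281936602
```

View pics/s6.png

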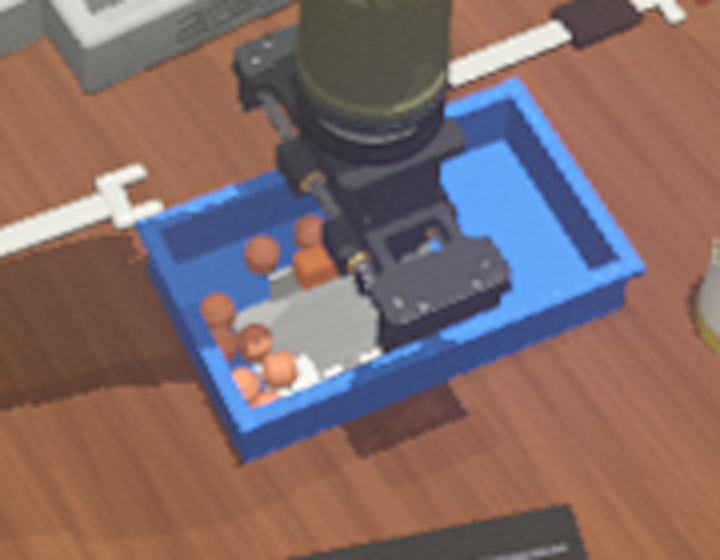

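Call:
step_arm(
  motion=[
    {"dp":[5,0,0],"twist":[0,0,0],"hand":-1},
    {"dp":[10,0,0],"twist":[0,0,0],"hand":-1},
    {"dp":[15,0,0],"twist":[0,0,0],"hand":-1},
    {"dp":[19,0,0],"twist":[0,0,0],"hand":-1},
    {"dp":[22,0,0],"twist":[0,0,0],"hand":-1},
  ],
  force=60,
)

```text
clock: 19.58
tool_pos: [0.5344, -0.1924, 0.0978]
eef_rot: [0.066, 0.997, -0.001, 0.028]
contact_force: [17.8, -2.9, 19.3]
opening: 0.171
finger_force: 60.0
```

Run:
```python
from tub import *
T=pose(); print(tub(T[:3,3]),tub((T@[.065,0,.088,1])[:2]),(T@[.065,0,.088,1])[2])
p=cam("side"); cv2.imwrite("pics/s7.png",cv2.resize(p["pixels"][280:400,290:450,::-1],None,fx=4,fy=4,interpolation=cv2.INTER_CUBIC))
```

```text
[-41.05933772 -17.95573539] [-101.11456414  -17.93912414] 0.006401732400818594
```

View pics/s7.png

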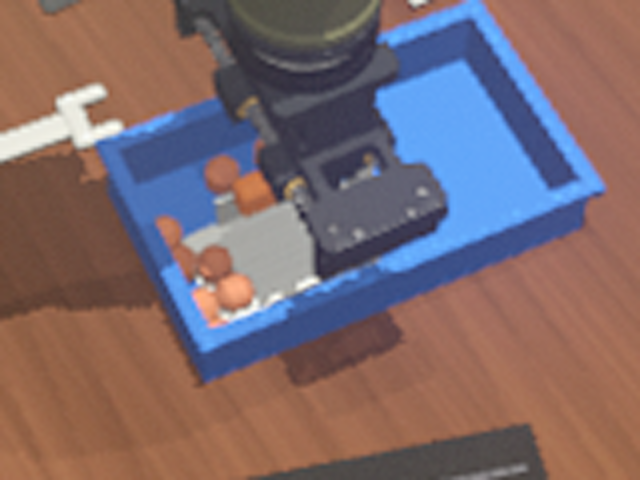

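Call:
step_arm(
  motion=[
    {"dp":[2,0,-0.5],"twist":[0,0.01,0],"hand":-1},
    {"dp":[5,0,-1],"twist":[0,0.02,0],"hand":-1},
    {"dp":[8,0,-1],"twist":[0,0.02,0],"hand":-1},
    {"dp":[11,0,-1],"twist":[0,0.02,0],"hand":-1},
    {"dp":[11,0,-1],"twist":[0,0.02,0],"hand":-1},
  ],
)

```text
clock: 20.25
tool_pos: [0.52, -0.1904, 0.0967]
eef_rot: [0.066, 0.998, -0.0, 0.013]
contact_force: [13.7, -2.3, 11.6]
opening: 0.174
finger_force: 60.0
```

Run:
```python
from tub import *
T=pose(); print(tub(T[:3,3]),tub((T@[.065,0,.088,1])[:2]),(T@[.065,0,.088,1])[2]); chips("side")
```

```text
[-55.65068672 -17.94253518] [-118.25290994  -17.90610611] 0.006988152711755943
side 6 px [328. 286.] tub [-93.  65.] top [-93.  65.] z [0.146 0.152 0.163]
side 140 px [346. 328.] tub [-85. -18.] top [-90. -21.] z [0.022 0.098 0.147]
side 14 px [316. 330.] tub [-123.   64.] top [-124.   63.] z [-0.004 -0.001  0.004]
side 43 px [329. 331.] tub [-102.   35.] top [-102.   37.] z [0.017 0.022 0.026]
side 372 px [386. 359.] tub [ -9. -71.] top [ -9. -72.] z [-0.003 -0.     0.003]
side 8 px [321. 340.] tub [-124.   35.] top [-124.   36.] z [-0.002  0.     0.005]
side 216 px [343. 350.] tub [-95. -25.] top [-95. -25.] z [0.02  0.026 0.03 ]
side 24 px [329. 357.] tub [-124.  -14.] top [-124.  -12.] z [-0.003 -0.001  0.002]
side 9 px [335. 368.] tub [-124.  -44.] top [-124.  -44.] z [-0.002  0.     0.003]
```

Call:
step_arm(
  motion=[
    {"dp":[-5,0,-2],"twist":[0,0.06,0],"hand":-1},
    {"dp":[-11,0,-3],"twist":[0,0.13,0],"hand":-1},
    {"dp":[-18,0,-5],"twist":[0,0.2,0],"hand":-1},
    {"dp":[-25,0,-8],"twist":[0,0.28,0],"hand":-1},
    {"dp":[-31,0,-10],"twist":[0,0.35,0],"hand":-1},
  ],
)

```text
clock: 20.92
tool_pos: [0.5404, -0.1937, 0.102]
eef_rot: [0.065, 0.983, 0.012, -0.173]
contact_force: [3.7, -0.5, -5.8]
opening: 0.173
finger_force: 60.0
```

Call:
step_arm(
  motion=[
    {"dp":[0,0,0],"twist":[0,0,0],"hand":-1},
    {"dp":[5,0,-15],"twist":[0,0,0],"hand":-1},
    {"dp":[12,0,-35],"twist":[0,0,0],"hand":-1},
    {"dp":[24,0,-70],"twist":[0,0,0],"hand":-1},
    {"dp":[34,0,-100],"twist":[0,0,0],"hand":-1},
  ],
)

```text
clock: 21.55
tool_pos: [0.539, -0.1937, 0.2106]
eef_rot: [0.065, 0.982, 0.011, -0.175]
contact_force: [1.0, 0.7, -2.7]
opening: 0.175
finger_force: 60.0
```

Run:
```python
from tub import *
T=pose(); print(tub(T[:3,3]),R.from_matrix(T[:3,:3]).as_rotvec())
p=chips("side");cv2.imwrite("pics/s8.png",cv2.resize(p["pixels"][220:400,280:480,::-1],None,fx=3,fy=3,interpolation=cv2.INTER_CUBIC))
```

```text
[-36.37828458 -18.62710345] [-0.18509272 -2.78262148 -0.03244275]
side 370 px [344. 322.] tub [-98. -32.] top [-101.  -31.] z [0.147 0.153 0.158]
side 13 px [316. 330.] tub [-123.   63.] top [-124.   65.] z [-0.003 -0.001  0.002]
side 43 px [329. 331.] tub [-101.   36.] top [-103.   36.] z [0.017 0.023 0.026]
side 374 px [387. 359.] tub [-11. -71.] top [ -9. -71.] z [-0.003 -0.     0.003]
side 8 px [322. 342.] tub [-123.   30.] top [-123.   30.] z [-0.003 -0.001 -0.   ]
side 15 px [332. 361.] tub [-124.  -27.] top [-124.  -27.] z [-0.003  0.001  0.003]
```

View pics/s8.png

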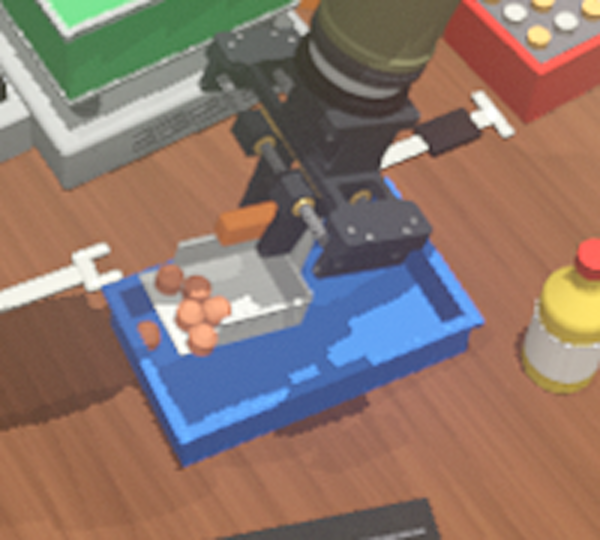

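Call:
step_arm(
  motion=[
    {"dp":[-4,0,0],"twist":[0,0.06,0],"hand":-1},
    {"dp":[-9,0,0],"twist":[0,0.12,0],"hand":-1},
    {"dp":[-14,0,0],"twist":[0,0.2,0],"hand":-1},
    {"dp":[-14,0,0],"twist":[0,0.2,0],"hand":-1},
    {"dp":[-14,0,0],"twist":[0,0.2,0],"hand":-1},
  ],
)

```text
clock: 22.22
tool_pos: [0.5531, -0.1955, 0.2036]
eef_rot: [0.064, 0.96, 0.018, -0.271]
contact_force: [0.0, 0.6, -3.4]
opening: 0.17
finger_force: 60.0
```

Run:
```python
from tub import *
T=pose(); print(tub(T[:3,3]),T[:3,2]); chips("side")
p=cam("wrist"); print(len(find("wrist",p,"chip1"))); save(p,"pics/w9.png")
W=cloud(p); P=(W-T[:3,3])@T[:3,:3]  # tool frame
h=cv2.cvtColor(p["pixels"],cv2.COLOR_RGB2HSV).astype(int)
m=(abs(P[...,1])<.034)&(P[...,0]>-.04)&(P[...,0]<.075)&(P[...,2]>.04)&(P[...,2]<.13)&(h[...,1]<50)
q=P[m]; print(len(q))
for x in np.arange(-.04,.08,.01):
    k=(q[:,0]>x)&(q[:,0]<x+.01)
    if k.sum()>5: print(round(x,2),k.sum(),np.percentile(q[k,2],[10,50,90]).round(4))
```

```text
[-22.10058828 -18.55388209] [-0.51851787  0.0691479  -0.85226626]
side 251 px [363. 314.] tub [-49. -20.] top [-56. -16.] z [0.131 0.139 0.146]
side 21 px [317. 332.] tub [-123.   56.] top [-123.   56.] z [-0.003 -0.     0.003]
side 81 px [349. 330.] tub [-100.  -55.] top [-99. -54.] z [0.153 0.16  0.166]
side 42 px [330. 331.] tub [-101.   37.] top [-102.   37.] z [0.016 0.022 0.027]
side 384 px [386. 359.] tub [-13. -71.] top [-10. -71.] z [-0.003 -0.     0.003]
side 11 px [322. 343.] tub [-124.   26.] top [-124.   26.] z [-0.004 -0.001  0.002]
side 17 px [329. 357.] tub [-124.  -13.] top [-124.  -12.] z [-0.003 -0.001  0.001]
side 6 px [335. 368.] tub [-124.  -44.] top [-124.  -47.] z [-0.004  0.     0.003]
4
13020
-0.02 544 [0.0583 0.0826 0.0866]
-0.01 1412 [0.0602 0.0865 0.0878]
0.0 1687 [0.0621 0.088  0.0892]
0.01 1777 [0.0637 0.0893 0.0904]
0.02 2459 [0.0716 0.0907 0.0918]
0.03 2116 [0.0912 0.0921 0.0932]
0.04 2267 [0.0925 0.0935 0.0945]
0.05 758 [0.0936 0.0943 0.0952]
```

View pics/w9.png

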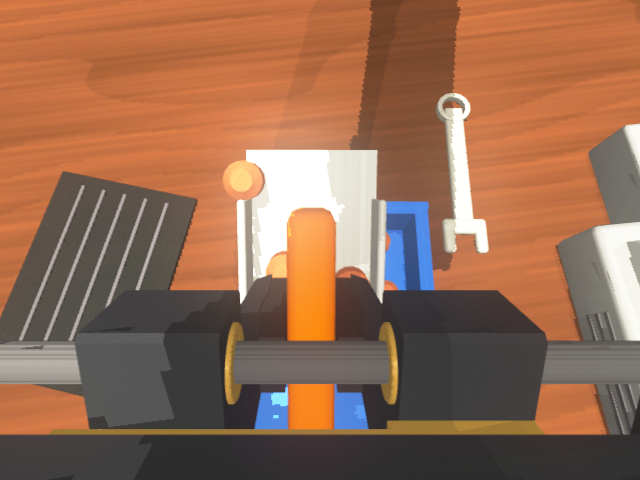

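Call:
step_arm(
  motion=[
    {"dp":[-4,0,6],"twist":[0,0,0],"hand":-1},
    {"dp":[-10,0,16],"twist":[0.03,0,0],"hand":-1},
    {"dp":[-16,0,26],"twist":[0.1,0,0],"hand":-1},
    {"dp":[-21,0,34],"twist":[0.18,0,0],"hand":-1},
    {"dp":[-23,0,38],"twist":[0.26,0,0],"hand":-1},
  ],
)

```text
clock: 23.0
tool_pos: [0.5535, -0.1947, 0.1575]
eef_rot: [0.027, 0.954, -0.108, -0.278]
contact_force: [0.2, -0.2, -3.0]
opening: 0.176
finger_force: 60.0
```

Call:
step_arm(
  motion=[
    {"dp":[0,0,0],"twist":[0.08,0,0],"hand":-1},
    {"dp":[0,0,0],"twist":[0.12,0,0],"hand":-1},
    {"dp":[0,0,0],"twist":[0.12,0,0],"hand":-1},
  ],
)

```text
clock: 23.38
tool_pos: [0.5539, -0.1942, 0.1583]
eef_rot: [0.011, 0.946, -0.163, -0.278]
contact_force: [-0.5, 0.5, -3.7]
opening: 0.177
finger_force: 60.0
```

Run:
```python
from tub import *
T=pose(); print(tub(T[:3,3]),T[:3,3],T[:3,2]); chips("side")
p=cam("wrist"); h=cv2.cvtColor(p["pixels"],cv2.COLOR_RGB2HSV).astype(int); W=cloud(p); P=(W-T[:3,3])@T[:3,:3]
for d in r.search_frame("wrist","chip1"):
    c=(np.array(p["mount"])@np.r_[d["at"],1])[:3]; print(round(d["score"],2),"tool",c.round(3),"tub",tub((T@np.r_[c,1])[:2]).round(),(T@np.r_[c,1])[2].round(3))
```

```text
[-21.52243634 -17.23932478] [ 0.55388662 -0.19424141  0.15834179] [-0.53029321 -0.30345332 -0.79164714]
side 145 px [367. 306.] tub [-44. -24.] top [-52. -24.] z [0.159 0.168 0.179]
side 27 px [388. 303.] tub [  8. -22.] top [ 10. -21.] z [0.138 0.146 0.176]
side 40 px [357. 317.] tub [-27.  44.] top [-28.  44.] z [0.019 0.024 0.027]
side 24 px [344. 322.] tub [-64.  44.] top [-63.  44.] z [0.02  0.023 0.03 ]
side 176 px [369. 331.] tub [-44. -40.] top [-45. -46.] z [0.086 0.093 0.104]
side 6 px [315. 328.] tub [-123.   68.] top [-123.   68.] z [-0.001  0.     0.001]
side 43 px [329. 331.] tub [-102.   35.] top [-103.   36.] z [0.017 0.023 0.028]
side 363 px [389. 358.] tub [ -4. -71.] top [ -2. -71.] z [-0.003 -0.     0.003]
side 75 px [358. 341.] tub [-83. -63.] top [-82. -62.] z [0.115 0.12  0.126]
side 10 px [322. 342.] tub [-124.   28.] top [-124.   28.] z [-0.002 -0.001  0.002]
side 7 px [338. 373.] tub [-123.  -58.] top [-123.  -55.] z [-0.004 -0.001  0.002]
0.65 tool [-0.013  0.019  0.081] tub [-53. -30.] 0.082
0.62 tool [-0.009  0.112  0.124] tub [-96.  41.] 0.021
```

```bash
cat >> tub.py <<'E'
def reds(p,T):
    h=cv2.cvtColor(p["pixels"],cv2.COLOR_RGB2HSV).astype(int); P=(cloud(p)-T[:3,3])@T[:3,:3]
    m=((h[...,0]<15)|(h[...,0]>172))&(h[...,1]>60)&(P[...,2]>.05)&(P[...,2]<.14)&(abs(P[...,1])<.08)&(P[...,0]<.12)
    n,lab,st,ce=cv2.connectedComponentsWithStats(m.astype(np.uint8),connectivity=4)
    for k in range(1,n):
        if st[k,4]>60: q=P[lab==k]; print(st[k],"tool",np.median(q,0).round(3),q.min(0).round(3),q.max(0).round(3))
E
python3 - <<'E'
from tub import *
T=pose(); p=cam("wrist"); reds(p,T)
T2=T; q=np.array([*world((-83,-63)),.12]); print((q-T[:3,3])@T[:3,:3])
E
```

```text
[335 236  39  43 880] tool [-0.001  0.023  0.07 ] [-0.016  0.013  0.066] [0.01  0.033 0.09 ]
[254 392  20  37 477] tool [-0.136 -0.035  0.126] [-0.148 -0.042  0.118] [-0.124 -0.028  0.133]
[ 0.03216382 -0.0163419   0.07695421]
```

Run:
```python
from tub import *
p=cam("wrist"); a=p["pixels"][120:320,160:480,::-1]; q=cam("side"); b=q["pixels"][250:370,300:420,::-1]
cv2.imwrite("pics/m10.png",np.hstack([cv2.resize(a,(448,280)),cv2.resize(b,(280,280),interpolation=cv2.INTER_CUBIC)]))
```

```text
(no output)
```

View pics/m10.png

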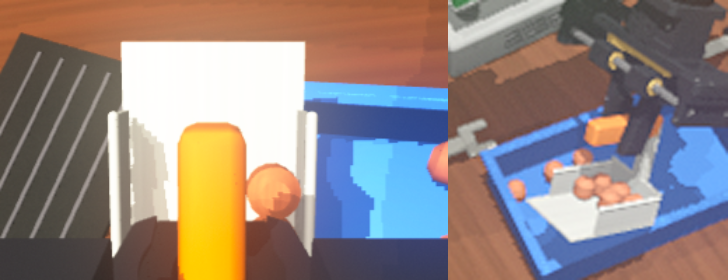

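Call:
step_arm(
  motion=[
    {"dp":[0,0,0],"twist":[-0.08,0,0],"hand":-1},
    {"dp":[0,0,0],"twist":[-0.18,0,0],"hand":-1},
    {"dp":[0,0,0],"twist":[-0.28,0,0],"hand":-1},
    {"dp":[0,0,0],"twist":[-0.37,0,0],"hand":-1},
    {"dp":[0,0,0],"twist":[-0.37,0,0],"hand":-1},
  ],
)

```text
clock: 24.3
tool_pos: [0.5531, -0.1989, 0.1589]
eef_rot: [0.065, 0.96, 0.012, -0.271]
contact_force: [-0.9, -0.9, -2.5]
opening: 0.173
finger_force: 60.0
```

Run:
```python
from tub import *
T=pose(); print(T[:3,3],T[:3,2]); go((*T[:2,3],.34),down(82.4,31)); go((.6435,.1228,.34),down(88.1,31))
```

```text
[ 0.55308106 -0.1988825   0.15888216] [-0.51932739  0.05887124 -0.85254515]
dp [94.6, -2.1, -154.4] twist [-0.01, -0.009, -0.005] rows 3.0
dp [56.3, 328.7, -182.4] twist [0.041, -0.009, -0.09] rows 7.0
```

Call:
step_arm(
  motion=[
    {"dp":[12,0,-20],"twist":[0,0,0],"hand":-1},
    {"dp":[33,0,-54],"twist":[0,0,0],"hand":-1},
    {"dp":[58,0,-95],"twist":[0,0,0],"hand":-1},
    {"dp":[82,0,-134],"twist":[0,0,0],"hand":-1},
    {"dp":[95,0,-154],"twist":[0,0,0],"hand":-1},
  ],
)

```text
clock: 24.92
tool_pos: [0.5545, -0.1922, 0.3443]
eef_rot: [0.061, 0.961, 0.012, -0.269]
contact_force: [0.9, 0.9, -3.7]
opening: 0.174
finger_force: 60.0
```

Call:
step_arm(
  motion=[
    {"dp":[-4,30,-2],"twist":[0.01,0,-0.02],"hand":-1},
    {"dp":[-9,75,-6],"twist":[0.02,0,-0.04],"hand":-1},
    {"dp":[-15,125,-10],"twist":[0.03,0,-0.06],"hand":-1},
    {"dp":[-21,178,-15],"twist":[0.04,0,-0.09],"hand":-1},
    {"dp":[-27,230,-20],"twist":[0.04,0,-0.09],"hand":-1},
  ],
)

```text
clock: 25.55
tool_pos: [0.6159, 0.0335, 0.3428]
eef_rot: [0.012, 0.962, 0.006, -0.271]
contact_force: [0.5, -0.4, -3.1]
opening: 0.172
finger_force: 60.0
```

Run:
```python
from tub import *
T=pose(); print(T[:3,3],T[:3,2]); go((.6435,.1228,.34),down(88.1,31))
```

```text
[0.61586214 0.03346447 0.34279883] [-0.52146942  0.01737398 -0.85309307]
dp [-23.2, 90.0, -10.5] twist [0.0, -0.008, 0.008] rows 2.0
```

Call:
step_arm(
  motion=[
    {"dp":[-10,40,-4],"twist":[0,0,0],"hand":-1},
    {"dp":[-19,75,-8],"twist":[0,0,0],"hand":-1},
    {"dp":[-23,90,-10],"twist":[0,0,0],"hand":-1},
    {"dp":[-23,90,-10],"twist":[0,0,0],"hand":-1},
  ],
)

```text
clock: 26.05
tool_pos: [0.6428, 0.1223, 0.3387]
eef_rot: [0.011, 0.962, 0.006, -0.271]
contact_force: [0.3, 0.1, -3.2]
opening: 0.178
finger_force: 60.0
```

Run:
```python
from tub import *
T=pose(); print(T[:3,3],T[:3,2]); go((.6435,.1228,.31),down(88.1,5)); go((.6435,.1228,.285),down(88.1,-28))
```

```text
[0.64282634 0.12227016 0.33867857] [-0.52232345  0.01748169 -0.85256824]
dp [-15.6, 0.4, 24.1] twist [0.002, -0.463, 0.01] rows 3.0
dp [-28.6, 0.3, 45.4] twist [0.005, -1.039, 0.009] rows 6.0
```

Call:
step_arm(
  motion=[
    {"dp":[-5,0,8],"twist":[0,-0.12,0],"hand":-1},
    {"dp":[-10,0,16],"twist":[0,-0.25,0],"hand":-1},
    {"dp":[-16,0,25],"twist":[0,-0.38,0],"hand":-1},
    {"dp":[-22,0,35],"twist":[0,-0.48,0],"hand":-1},
    {"dp":[-28,0,45],"twist":[0,-0.58,0],"hand":-1},
  ],
)

```text
clock: 26.68
tool_pos: [0.643, 0.1182, 0.286]
eef_rot: [0.015, 1.0, 0.001, 0.017]
contact_force: [0.3, -0.5, -3.4]
opening: 0.173
finger_force: 60.0
```

Call:
step_arm(
  motion=[
    {"dp":[0,0,0],"twist":[0,-0.08,0],"hand":-1},
    {"dp":[0,0,0],"twist":[0,-0.17,0],"hand":-1},
    {"dp":[0,0,0],"twist":[0,-0.26,0],"hand":-1},
    {"dp":[0,0,0],"twist":[0,-0.36,0],"hand":-1},
    {"dp":[0,0,0],"twist":[0,-0.46,0],"hand":-1},
  ],
)

```text
clock: 27.3
tool_pos: [0.6428, 0.1178, 0.2859]
eef_rot: [0.016, 0.97, -0.002, 0.243]
contact_force: [1.1, -0.1, -3.5]
opening: 0.172
finger_force: 60.0
```

Call:
step_arm(
  motion=[
    {"dp":[0,0,0],"twist":[0,-0.08,0],"hand":-1},
    {"dp":[0,0,0],"twist":[0,-0.08,0],"hand":-1},
    {"dp":[0,0,0],"twist":[0,-0.08,0],"hand":-1},
    {"dp":[0,0,0],"twist":[0,-0.08,0],"hand":-1},
  ],
)

```text
clock: 27.8
tool_pos: [0.6447, 0.1191, 0.2853]
eef_rot: [0.016, 0.96, -0.002, 0.281]
contact_force: [-0.3, 0.5, -3.3]
opening: 0.17
finger_force: 60.0
```

```bash
cat >> tub.py <<'E'
def fin(p):
    d=p[:2]-np.array([.6275,.1233]); a=np.radians(-1.9); return np.r_[d[0]*np.cos(a)+d[1]*np.sin(a),-d[0]*np.sin(a)+d[1]*np.cos(a),p[2]].round(3)
E
python3 - <<'E'
from tub import *
T=pose(); print(T[:3,3],T[:3,2])
for c in("scene","side"):
    p=cam(c); print(c,[(s,fin(x).tolist(),tub(x).round().tolist()) for s,x in find(c,p,"chip1")])
p=cam("wrist"); reds(p,T); a=p["pixels"][:,:,::-1]; save(p,"pics/w11.png")
cv2.imwrite("pics/m11.png",np.hstack([cv2.resize(a,(400,300)),cv2.resize(cam("scene")["pixels"][150:300,230:430,::-1],(400,300))]))
E
```

```text
[0.64467517 0.11913953 0.28531494] [ 0.53964959 -0.01178493 -0.84180725]
scene [(0.46, [-0.082, 0.025, 0.12], [-75.0, 324.0])]
side [(0.53, [-0.012, 0.055, 0.111], [-8.0, 361.0]), (0.47, [-0.139, -0.261, 0.024], [-103.0, 33.0]), (0.42, [-0.065, -0.261, 0.024], [-30.0, 41.0]), (0.39, [-0.031, -0.007, 0.115], [-21.0, 297.0])]
[187  26  39  25 677] tool [ 0.116 -0.06   0.125] [ 0.109 -0.071  0.119] [ 0.12  -0.05   0.133]
[404  27  38  26 751] tool [0.115 0.063 0.126] [0.108 0.053 0.121] [0.12  0.074 0.134]
```

View pics/m11.png

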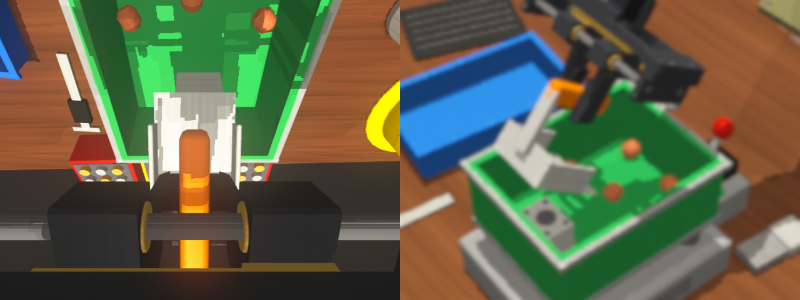

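Run:
```python
from tub import *
go((.6435,.1228,.35),down(88.1,8)); q=(*world((64,25)),.35); print(q); 
T=pose()
Rt=down(88.1,8); d=Rt.as_matrix().T@(np.array(q)-[.6435,.1228,.35])*1000; print(d.round(1),(Rt.inv()*down(82.4,8)).as_rotvec().round(3))
```

```text
dp [-34.6, 4.0, -55.3] twist [0.005, 0.709, 0.002] rows 4.0
(np.float64(0.6442442043325267), np.float64(-0.16368402047016728), 0.35)
[ -10.1 -286.3   -1.4] [-0.014 -0.     0.099]
```

Call:
step_arm(
  motion=[
    {"dp":[-18,2,-29],"twist":[0,0,0],"hand":-1},
    {"dp":[-35,4,-55],"twist":[0,0.17,0],"hand":-1},
    {"dp":[-35,4,-55],"twist":[0,0.35,0],"hand":-1},
    {"dp":[-35,4,-55],"twist":[0,0.53,0],"hand":-1},
    {"dp":[-35,4,-55],"twist":[0,0.71,0],"hand":-1},
  ],
)

```text
clock: 28.72
tool_pos: [0.6442, 0.1226, 0.3521]
eef_rot: [0.016, 1.0, 0.003, -0.023]
contact_force: [1.2, 0.1, -3.3]
opening: 0.173
finger_force: 60.0
```

Call:
step_arm(
  motion=[
    {"dp":[-2,-50,0],"twist":[0,0,0.02],"hand":-1},
    {"dp":[-4,-110,0],"twist":[0,0,0.04],"hand":-1},
    {"dp":[-6,-170,0],"twist":[-0.01,0,0.07],"hand":-1},
    {"dp":[-8,-230,0],"twist":[-0.014,0,0.1],"hand":-1},
    {"dp":[-10,-286,-1],"twist":[-0.014,0,0.1],"hand":-1},
  ],
)

```text
clock: 29.35
tool_pos: [0.6447, -0.166, 0.3496]
eef_rot: [0.066, 0.998, 0.007, -0.021]
contact_force: [1.2, -0.3, -2.1]
opening: 0.171
finger_force: 60.0
```

Run:
```python
from tub import *
T=pose(); print(tub(T[:3,3]),T[:3,3],T[:3,2])
chips("side"); 
for c in ["scene"]:
    p=cam(c); print(c,[(s,fin(x).tolist(),tub(x).round().tolist()) for s,x in find(c,p,"chip1")])
go((*world((64,25)),.098),down(82.4,8))
```

```text
[64.81062733 22.73136347] [ 0.64474767 -0.16603994  0.34955588] [-0.04154822  0.01716614 -0.99898902]
side 56 px [357. 318.] tub [-28.  40.] top [-28.  41.] z [0.017 0.022 0.027]
side 57 px [345. 323.] tub [-60.  40.] top [-60.  41.] z [0.015 0.022 0.028]
side 42 px [330. 331.] tub [-102.   36.] top [-103.   38.] z [0.017 0.023 0.026]
side 389 px [387. 358.] tub [ -8. -71.] top [ -5. -71.] z [-0.003 -0.     0.003]
side 14 px [325. 348.] tub [-123.   13.] top [-124.   13.] z [-0.004 -0.002  0.001]
scene [(0.62, [-0.007, -0.06, 0.114], [8.0, 247.0]), (0.59, [-0.021, -0.004, 0.118], [-11.0, 301.0]), (0.4, [-0.081, -0.064, 0.113], [-65.0, 235.0])]
dp [-10.2, 3.1, 250.9] twist [0.009, 0.096, -0.007] rows 5.0
```

Call:
step_arm(
  motion=[
    {"dp":[-3,2,50],"twist":[0,0.05,0],"hand":-1},
    {"dp":[-6,2,105],"twist":[0.009,0.1,-0.007],"hand":-1},
    {"dp":[-8,2,160],"twist":[0.009,0.1,-0.007],"hand":-1},
    {"dp":[-10,2,210],"twist":[0.009,0.1,-0.007],"hand":-1},
    {"dp":[-10,2,240],"twist":[0.009,0.1,-0.007],"hand":-1},
  ],
)

```text
clock: 30.12
tool_pos: [0.6463, -0.1773, 0.1194]
eef_rot: [0.066, 0.995, -0.009, -0.069]
contact_force: [-16.9, -44.8, 77.5]
opening: 0.197
finger_force: 57.2
```

Run:
```python
from tub import *
T=pose(); print(tub(T[:3,3]),T[:3,3],T[:3,2])
go((*world((60,25)),.0935),down(82.4,8));go((*world((-20,25)),.0935),down(82.4,8))
```

```text
[67.84563807 11.82059718] [ 0.646313   -0.17725626  0.11935888] [-0.1380534  -0.00948085 -0.99037941]
dp [4.3, 13.9, 26.3] twist [-0.028, 0.004, -0.001] rows 1.0
dp [83.5, 14.1, 37.2] twist [-0.028, 0.004, -0.001] rows 2.0
```

Call:
step_arm(
  motion=[
    {"dp":[0,0,-30],"twist":[0,0,0],"hand":-1},
    {"dp":[0,0,-90],"twist":[0,0,0],"hand":-1},
    {"dp":[0,0,-130],"twist":[0,0,0],"hand":-1},
    {"dp":[0,0,-130],"twist":[0,0,0],"hand":-1},
  ],
)

```text
clock: 30.62
tool_pos: [0.6665, -0.1595, 0.242]
eef_rot: [0.061, 0.996, 0.007, -0.067]
contact_force: [-0.3, 1.1, -2.3]
opening: 0.19
finger_force: 65.2
```

Run:
```python
from tub import *
T=pose(); print(tub(T[:3,3]),T[:3,3],T[:3,2])
p=cam("side"); q=cam("scene"); w=cam("wrist")
P=(cloud(w)-T[:3,3])@T[:3,:3]; h=cv2.cvtColor(w["pixels"],cv2.COLOR_RGB2HSV).astype(int)
m=(abs(P[...,1])<.06)&(P[...,0]>-.04)&(P[...,0]<.09)&(P[...,2]>.04)&(P[...,2]<.13)&(h[...,1]<50); k=P[m]
A=np.c_[k[:,:2],np.ones(len(k))]; f=k[:,2]>.075
for _ in range(5):
    c=np.linalg.lstsq(A[f],k[f,2],rcond=None)[0]; f=abs(A@c-k[:,2])<.003
print("floor plane z=ax+by+c",c.round(4),f.sum(),"y",np.percentile(k[f,1],[0.5,99.5]),"x",np.percentile(k[f,0],[.5,99.5]))
u=k[k[:,0]>.04]; print("front y",np.percentile(u[:,1],[.5,99.5]), "lip by y:",[np.percentile(k[abs(k[:,1]-y)<.003,0],99.5).round(4) for y in(-.025,0,.025)])
a=w["pixels"][:,:,::-1]
cv2.imwrite("pics/m12.png",np.hstack([cv2.resize(a,(400,300)),cv2.resize(p["pixels"][240:390,280:480,::-1],(400,300))]))
for c,n in((p,"side"),(q,"scene")):
    W=cloud(c); h=cv2.cvtColor(c["pixels"],cv2.COLOR_RGB2HSV).astype(int); L=tub(W)
    b=(h[...,0]>100)&(h[...,0]<125)&(h[...,1]>90)&(W[...,2]>.046)&(W[...,2]<.054)
    for s in(-1,1):
        k=b&(abs(L[...,1]-s*67)<12)&(abs(L[...,0])<100); t=L[k]
        if len(t)>30: print(n,"rim y side",s,len(t),np.percentile(t[:,1],[3,50,97]).round(1), "slope",np.polyfit(t[:,0],t[:,1],1).round(4))
        k=b&(abs(L[...,0]-s*120)<14)&(abs(L[...,1])<50); t=L[k]
        if len(t)>30: print(n,"rim x side",s,len(t),np.percentile(t[:,0],[3,50,97]).round(1))
```

```text
[85.50962914 32.12238549] [ 0.66650686 -0.15946899  0.24198635] [-0.13275855  0.02131266 -0.99091924]
floor plane z=ax+by+c [ 0.0879 -0.2657  0.0872] 14763 y [-0.01469234  0.05159035] x [-0.01436247  0.06347586]
front y [-0.015016    0.05189538] lip by y: [np.float64(0.0383), np.float64(0.0622), np.float64(0.0634)]
side rim y side -1 409 [-72.  -66.8 -61. ] slope [-1.10000e-03 -6.67295e+01]
side rim x side -1 174 [-126.8 -121.9 -116.7]
side rim y side 1 339 [61.1 67.  73.2] slope [-2.00000e-04  6.70795e+01]
side rim x side 1 172 [112.3 117.1 123.2]
scene rim y side -1 81 [-73.5 -65.7 -61.2] slope [-4.00000e-03 -6.65808e+01]
scene rim x side -1 95 [-123.1 -116.6 -112.2]
scene rim y side 1 242 [59.9 67.2 72.9] slope [-7.20000e-03  6.69026e+01]
scene rim x side 1 100 [117.3 122.  127. ]
```

View pics/m12.png

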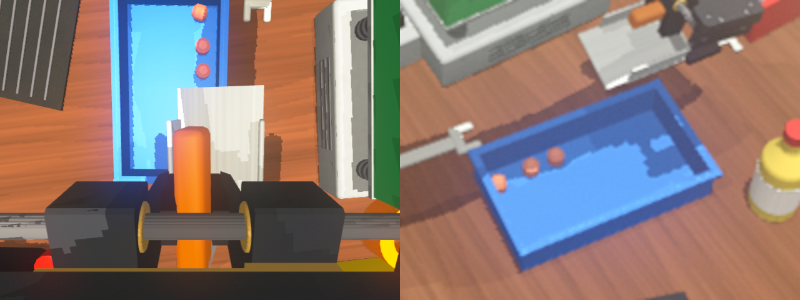

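```bash
cat >> tub.py <<'E'
def scoop_in_tool(c,o):
    n=np.array([-c[0],-c[1],1]); z=-n/np.linalg.norm(n); x=np.array([1.,0,0]); x-=z*(x@z); x/=np.linalg.norm(x)
    S=np.eye(4); S[:3,:3]=np.stack([x,np.cross(z,x),z],1); S[:3,3]=o; return S
def place(S,pos,yaw):
    "tool goal so that scoop origin is at pos, flat, mouth at yaw (deg)"
    D=np.eye(4); D[:3,:3]=R.from_euler("z",yaw,degrees=True).as_matrix(); D[:3,3]=pos; return D@np.linalg.inv(S)
E
python3 - <<'E'
from tub import *
S=scoop_in_tool((.0879,-.2657),(.013,.0185,.0856))
for z in(.12,.03,.008):
    G=place(S,(*world((50,8)),z),172.4); go(G[:3,3],R.from_matrix(G[:3,:3]))
E
```

```text
dp [6.8, -19.0, 31.5] twist [0.263, -0.061, 0.019] rows 2.0
dp [-6.4, -19.3, 120.6] twist [0.263, -0.061, 0.019] rows 2.0
dp [-9.6, -19.4, 142.3] twist [0.263, -0.061, 0.019] rows 3.0
```

Call:
step_arm(
  motion=[
    {"dp":[0,0,0],"twist":[0,0,0],"hand":-1},
    {"dp":[2,-5,0],"twist":[0.08,-0.02,0],"hand":-1},
    {"dp":[4,-12,10],"twist":[0.17,-0.04,0.01],"hand":-1},
    {"dp":[7,-19,31],"twist":[0.26,-0.06,0.02],"hand":-1},
    {"dp":[7,-19,31],"twist":[0.26,-0.06,0.02],"hand":-1},
  ],
)

```text
clock: 31.4
tool_pos: [0.6479, -0.1756, 0.2057]
eef_rot: [0.06, 0.989, -0.124, -0.052]
contact_force: [-1.0, -0.2, -2.0]
opening: 0.187
finger_force: 65.3
```

Call:
step_arm(
  motion=[
    {"dp":[0,0,0],"twist":[0,0,0],"hand":-1},
    {"dp":[0,0,0],"twist":[0,0,0],"hand":-1},
  ],
)

```text
clock: 31.65
tool_pos: [0.6506, -0.1792, 0.2092]
eef_rot: [0.063, 0.989, -0.125, -0.048]
contact_force: [0.0, 0.0, -2.4]
opening: 0.19
finger_force: 65.3
```

```bash
cat >> tub.py <<'E'
def panfit():
    T=pose(); w=cam("wrist"); P=(cloud(w)-T[:3,3])@T[:3,:3]; h=cv2.cvtColor(w["pixels"],cv2.COLOR_RGB2HSV).astype(int)
    m=(abs(P[...,1])<.06)&(P[...,0]>-.04)&(P[...,0]<.09)&(P[...,2]>.04)&(P[...,2]<.13)&(h[...,1]<50); k=P[m]
    A=np.c_[k[:,:2],np.ones(len(k))]; f=k[:,2]>.075
    for _ in range(5): c=np.linalg.lstsq(A[f],k[f,2],rcond=None)[0]; f=abs(A@c-k[:,2])<.003
    y=np.percentile(k[f&(k[:,0]>.03),1],[.5,99.5]); lip=np.percentile(k[f,0],99.7)
    print("plane",c.round(4),f.sum(),"y",y.round(4),"lip",lip.round(4)); o=np.array([lip-.05,y.mean(),0]); o[2]=c@[o[0],o[1],1]+.002
    return scoop_in_tool(c,o)
E
python3 - <<'E'
from tub import *
S=panfit(); D=pose()@S; print("origin tub",tub(D[:2,3]),D[2,3],"z",D[:3,2].round(3),"yaw",np.degrees(np.arctan2(D[1,0],D[0,0])))
for z in(.03,.008):
    G=place(S,(*world((50,8)),z),172.4); go(G[:3,3],R.from_matrix(G[:3,:3]))
E
```

```text
plane [ 0.0975 -0.2684  0.0828] 14862 y [-0.014   0.0529] lip 0.0606
origin tub [55.08999746  8.90746811] 0.12740809340029363 z [-0.014 -0.003  1.   ] yaw 172.12585950724508
dp [-3.9, 24.4, 94.6] twist [0.006, 0.012, -0.008] rows 2.0
dp [-5.6, 30.0, 115.8] twist [0.006, 0.012, -0.008] rows 2.0
```

Call:
step_arm(
  motion=[
    {"dp":[-2,8,30],"twist":[0,0.012,0],"hand":-1},
    {"dp":[-3,16,62],"twist":[0,0.012,0],"hand":-1},
    {"dp":[-4,24,94],"twist":[0,0.012,0],"hand":-1},
    {"dp":[-5,28,110],"twist":[0,0.012,0],"hand":-1},
    {"dp":[-5,28,110],"twist":[0,0.012,0],"hand":-1},
  ],
)

```text
clock: 32.33
tool_pos: [0.6453, -0.1787, 0.0943]
eef_rot: [0.063, 0.989, -0.125, -0.056]
contact_force: [0.2, 0.0, -1.8]
opening: 0.187
finger_force: 65.3
```

Call:
step_arm(
  motion=[
    {"dp":[0,1,4],"twist":[0,0,0],"hand":-1},
    {"dp":[0,2,8],"twist":[0,0,0],"hand":-1},
    {"dp":[0,2,8],"twist":[0,0,0],"hand":-1},
  ],
)

```text
clock: 32.7
tool_pos: [0.6449, -0.1785, 0.087]
eef_rot: [0.062, 0.989, -0.125, -0.055]
contact_force: [-0.5, 0.3, -2.0]
opening: 0.185
finger_force: 65.3
```

Call:
step_arm(
  motion=[
    {"dp":[0,0.5,2],"twist":[0,0,0],"hand":-1},
    {"dp":[0,1,3.5],"twist":[0,0,0],"hand":-1},
    {"dp":[0,1,3.5],"twist":[0,0,0],"hand":-1},
  ],
)

```text
clock: 33.08
tool_pos: [0.6453, -0.1783, 0.0858]
eef_rot: [0.063, 0.989, -0.125, -0.054]
contact_force: [-3.2, 3.0, 12.8]
opening: 0.187
finger_force: 65.0
```

Call:
step_arm(
  motion=[
    {"dp":[0,0,0],"twist":[0,0,0],"hand":0.2},
    {"dp":[0,0,0],"twist":[0,0,0],"hand":0.2},
    {"dp":[0,0,0],"twist":[0,0,0],"hand":0.2},
    {"dp":[0,0,0],"twist":[0,0,0],"hand":0.2},
    {"dp":[0,0,-25],"twist":[0,0,0],"hand":0.2},
  ],
)

```text
clock: 33.7
tool_pos: [0.6458, -0.1729, 0.1055]
eef_rot: [0.063, 0.989, -0.125, -0.057]
contact_force: [-0.2, -0.7, 0.4]
opening: 0.599
finger_force: 0.0
```

Call:
step_arm(
  motion=[
    {"dp":[0,0,-50],"twist":[0,0,0],"hand":1},
    {"dp":[0,0,-100],"twist":[-0.13,0.08,0],"hand":1},
    {"dp":[0,0,-140],"twist":[-0.26,0.1,0],"hand":1},
    {"dp":[0,0,-140],"twist":[-0.26,0.1,0],"hand":1},
    {"dp":[0,0,-140],"twist":[-0.26,0.1,0],"hand":1},
  ],
)

```text
clock: 34.33
tool_pos: [0.6642, -0.1386, 0.2409]
eef_rot: [0.075, 0.992, 0.007, -0.097]
contact_force: [0.3, -0.3, 0.4]
opening: 1.002
finger_force: 0.0
```

Run:
```python
from tub import *
T=pose(); print(T[:3,3],T[:3,2]); w=cam("wrist"); W=cloud(w).reshape(-1,3); h=cv2.cvtColor(w["pixels"],cv2.COLOR_RGB2HSV).reshape(-1,3).astype(int)
L=tub(W); ins=(abs(L[:,0])<130)&(abs(L[:,1])<75)
for n,m in dict(handle=ins&(h[:,0]>5)&(h[:,0]<24)&(h[:,1]>120)&(W[:,2]>.075)&(W[:,2]<.12),walls=ins&(h[:,1]<60)&(W[:,2]>.028)&(W[:,2]<.045),pan=ins&(h[:,1]<60)&(W[:,2]>.004)&(W[:,2]<.045)).items():
    q=W[m]
    if len(q)<20: print(n,len(q)); continue
    B=cv2.minAreaRect((q[:,:2]*1000).astype(np.float32)); print(n,len(q),np.round(B[0],1),tub(np.array(B[0])/1000).round(1),np.round(B[1],1),round(B[2],1),np.round(np.percentile(q[:,2],[5,50,95]),4))
```

```text
[ 0.66424472 -0.13859459  0.24091153] [-0.19080338  0.02895189 -0.98120123]
handle 1542 [ 647.  -177.9] [68.6 11.3] [15.  69.7] 84.6 [0.0976 0.0999 0.1012]
walls 1050 [ 647.9 -178.5] [69.6 10.8] [71.9 89.6] 84.3 [0.0303 0.0335 0.038 ]
pan 6907 [ 599.3 -172. ] [20.6 10.8] [ 76.7 187.2] 81.0 [0.0051 0.0066 0.0341]
```

Run:
```python
from tub import *
x=(*world((66,10.8)),); print(x)
go((*x,.16),down(84.5));
```

```text
(np.float64(0.6443485946713787), np.float64(-0.17802379392225343))
dp [-2.5, -42.5, 81.5] twist [0.005, -0.195, -0.054] rows 2.0
```

Call:
step_arm(
  motion=[
    {"dp":[-1,-22,30],"twist":[0,-0.1,-0.03],"hand":1},
    {"dp":[-2.5,-42.5,81],"twist":[0.005,-0.195,-0.054],"hand":1},
    {"dp":[-2.5,-42.5,81],"twist":[0.005,-0.195,-0.054],"hand":1},
    {"dp":[-2.5,-42.5,81],"twist":[0.005,-0.195,-0.054],"hand":1},
    {"dp":[-2.5,-42.5,81],"twist":[0.005,-0.195,-0.054],"hand":1},
  ],
)

```text
clock: 35.0
tool_pos: [0.6482, -0.1774, 0.1634]
eef_rot: [0.048, 0.999, 0.001, 0.003]
contact_force: [0.1, -0.5, -0.2]
opening: 1.004
finger_force: 0.0
```

Run:
```python
from tub import *
T=pose(); print(T[:3,3],T[:3,2]); w=cam("wrist"); P=((cloud(w)-T[:3,3])@T[:3,:3]).reshape(-1,3); h=cv2.cvtColor(w["pixels"],cv2.COLOR_RGB2HSV).reshape(-1,3).astype(int)
m=(h[:,0]>5)&(h[:,0]<24)&(h[:,1]>120)&(P[:,2]>.03)&(P[:,2]<.08)&(abs(P[:,1])<.05); q=P[m]
print(len(q),q.min(0),q.max(0),np.polyfit(q[:,0],q[:,1],1),np.median(q,0))
x=world((66,10.8)); go((*x,.093),down(84.5))
```

```text
[ 0.6482231  -0.17737144  0.16339234] [ 6.32400165e-03  8.56106199e-04 -9.99979637e-01]
4647 [-0.03316742 -0.00923504  0.05982238] [0.04559798 0.00671891 0.06808961] [ 0.00214248 -0.0010762 ] [ 0.00963466 -0.00086993  0.06333893]
dp [4.0, -0.9, 70.3] twist [0.001, 0.006, 0.0] rows 2.0
```

Call:
step_arm(
  motion=[
    {"dp":[5,-1,30],"twist":[0,0.006,0],"hand":1},
    {"dp":[5,-1,60],"twist":[0,0.006,0],"hand":0.3},
    {"dp":[5,-1,71],"twist":[0,0.006,0],"hand":0},
    {"dp":[5,-1,71],"twist":[0,0.006,0],"hand":-0.3},
    {"dp":[5,-1,71],"twist":[0,0.006,0],"hand":-1},
  ],
  force=60,
)

```text
clock: 35.67
tool_pos: [0.6421, -0.1792, 0.0923]
eef_rot: [0.049, 0.999, 0.0, -0.0]
contact_force: [-0.5, -0.1, 0.0]
opening: 0.572
finger_force: 0.0
```

Call:
step_arm(
  motion=[
    {"dp":[0,0,0],"twist":[0,0,0],"hand":-1},
    {"dp":[0,0,0],"twist":[0,0,0],"hand":-1},
    {"dp":[0,0,0],"twist":[0,0,0],"hand":-1},
    {"dp":[0,0,0],"twist":[0,0,0],"hand":-1},
    {"dp":[0,0,0],"twist":[0,0,0],"hand":-1},
  ],
)

```text
clock: 36.3
tool_pos: [0.6411, -0.1787, 0.0911]
eef_rot: [0.048, 0.999, 0.001, -0.001]
contact_force: [0.4, 1.1, 1.5]
opening: 0.168
finger_force: 60.0
```

Run:
```python
from tub import *
T=pose(); S=panfit(); D=T@S; print("tcp tub",tub(T[:2,3]),T[:3,3],"origin tub",tub(D[:2,3]),D[2,3],D[:3,2].round(3)); chips("side")
go((*world((58,18)),.0925),down(82.4)); go((*world((-20,20)),.0925),down(82.4))
```

```text
plane [ 0.0045 -0.0151  0.0842] 15352 y [-0.0342  0.0353] lip 0.0633
tcp tub [62.87869362  9.74999444] [ 0.64111584 -0.17865176  0.09111769] origin tub [49.31280822  9.90892066] 0.004910804963616844 [-0.003 -0.016  1.   ]
side 6 px [386. 268.] tub [39. 48.] top [38. 46.] z [0.164 0.167 0.173]
side 8 px [381. 277.] tub [27. 46.] top [26. 46.] z [0.138 0.144 0.155]
side 110 px [391. 302.] tub [33.  4.] top [32.  5.] z [0.087 0.099 0.141]
side 58 px [357. 318.] tub [-28.  40.] top [-27.  42.] z [0.016 0.023 0.028]
side 55 px [345. 323.] tub [-61.  39.] top [-61.  41.] z [0.015 0.022 0.028]
side 41 px [330. 331.] tub [-101.   36.] top [-101.   36.] z [0.018 0.022 0.026]
side 8 px [320. 338.] tub [-124.   40.] top [-124.   39.] z [-0.002  0.     0.003]
side 372 px [387. 359.] tub [ -8. -71.] top [-12. -71.] z [-0.003 -0.001  0.003]
side 8 px [323. 344.] tub [-124.   24.] top [-124.   26.] z [-0.003 -0.     0.003]
side 11 px [326. 351.] tub [-124.    4.] top [-124.    3.] z [-0.003 -0.001  0.001]
dp [4.6, 8.5, -1.3] twist [0.001, -0.003, 0.036] rows 1.0
dp [82.5, 13.3, -1.1] twist [0.001, -0.003, 0.036] rows 2.0
```

Call:
step_arm(
  motion=[
    {"dp":[0,3,-2],"twist":[0,0,0.01],"hand":-1},
    {"dp":[3,8,-2],"twist":[0,0,0.036],"hand":-1},
    {"dp":[5,11,-1],"twist":[0,-0.01,0.036],"hand":-1},
    {"dp":[5,11,0],"twist":[0,-0.01,0.036],"hand":-1},
    {"dp":[5,11,0],"twist":[0,-0.01,0.036],"hand":-1},
  ],
)

```text
clock: 37.02
tool_pos: [0.6369, -0.1672, 0.0912]
eef_rot: [0.066, 0.998, 0.0, 0.003]
contact_force: [-0.6, 2.2, 2.4]
opening: 0.172
finger_force: 60.0
```

Run:
```python
from tub import *
T=pose(); print(tub(T[:2,3]),T[:3,3],T[:3,2],r.get_state()["contact_force"]); go((*world((-20,21)),.091),down(82.4))
```

```text
[57.15095936 20.53395855] [ 0.63686467 -0.167205    0.09118534] [ 6.48901335e-03  5.23080750e-04 -9.99978809e-01] [-0.62628711  2.24308066  2.35311341]
dp [77.2, 0.4, -0.3] twist [0.001, 0.006, -0.0] rows 2.0
```

Call:
step_arm(
  motion=[
    {"dp":[10,0,0],"twist":[0,0,0],"hand":-1},
    {"dp":[22,0,0],"twist":[0,0,0],"hand":-1},
    {"dp":[34,0,0],"twist":[0,0,0],"hand":-1},
    {"dp":[46,0,0],"twist":[0,0,0],"hand":-1},
    {"dp":[58,0,0],"twist":[0,0,0],"hand":-1},
  ],
)

```text
clock: 37.65
tool_pos: [0.581, -0.1607, 0.0916]
eef_rot: [0.067, 0.998, -0.0, 0.006]
contact_force: [4.0, -0.3, 2.8]
opening: 0.172
finger_force: 59.9
```

Call:
step_arm(
  motion=[
    {"dp":[10,0,0],"twist":[0,0,0],"hand":-1},
    {"dp":[20,0,0],"twist":[0,0,0],"hand":-1},
    {"dp":[28,0,0],"twist":[0,0,0],"hand":-1},
    {"dp":[34,0,0],"twist":[0,0,0],"hand":-1},
    {"dp":[40,0,0],"twist":[0,0,0],"hand":-1},
  ],
)

```text
clock: 38.28
tool_pos: [0.5421, -0.1546, 0.0913]
eef_rot: [0.066, 0.998, 0.0, 0.006]
contact_force: [7.2, 0.6, 8.5]
opening: 0.168
finger_force: 60.0
```

Run:
```python
from tub import *
T=pose(); print(tub(T[:2,3]),T[:3,3],T[:3,2]); panfit(); chips("side")
```

```text
[-38.42051082  20.45941681] [ 0.54212288 -0.15463895  0.09134403] [ 1.27364448e-02 -2.00035768e-04 -9.99918868e-01]
plane [ 0.0024 -0.0038  0.0841] 12330 y [-0.0355  0.0343] lip 0.0634
side 6 px [337. 288.] tub [-74.  58.] top [-74.  58.] z [0.144 0.151 0.157]
side 241 px [340. 322.] tub [-78.  36.] top [-72.  21.] z [0.02  0.028 0.103]
side 11 px [318. 335.] tub [-124.   49.] top [-124.   49.] z [-0.003  0.001  0.003]
side 373 px [387. 359.] tub [ -9. -71.] top [-14. -71.] z [-0.003 -0.     0.003]
side 8 px [322. 342.] tub [-124.   30.] top [-124.   30.] z [-0.003 -0.001  0.   ]
side 8 px [325. 348.] tub [-124.   12.] top [-124.   12.] z [-0.003 -0.001  0.004]
side 8 px [332. 362.] tub [-124.  -27.] top [-124.  -26.] z [-0.003 -0.001  0.001]
side 8 px [335. 367.] tub [-123.  -43.] top [-123.  -43.] z [-0.004 -0.003  0.   ]
side 6 px [337. 372.] tub [-123.  -55.] top [-123.  -55.] z [-0.003 -0.002  0.002]
```

Very clean. The lip is at -102, so 13 mm more.

Call:
step_arm(
  motion=[
    {"dp":[5,0,0],"twist":[0,0,0],"hand":-1},
    {"dp":[9,0,0],"twist":[0,0,0],"hand":-1},
    {"dp":[13,0,0],"twist":[0,0,0],"hand":-1},
    {"dp":[16,0,0],"twist":[0,0,0],"hand":-1},
    {"dp":[16,0,0],"twist":[0,0,0],"hand":-1},
  ],
)

```text
clock: 39.0
tool_pos: [0.5271, -0.1526, 0.0915]
eef_rot: [0.066, 0.998, 0.0, 0.007]
contact_force: [6.8, 0.6, 8.0]
opening: 0.172
finger_force: 60.0
```

Run:
```python
from tub import *
T=pose(); print(tub(T[:2,3]),T[:3,3],T[:3,2]); panfit(); reds(cam("wrist"),T)
p=chips("side"); cv2.imwrite("pics/m13.png",cv2.resize(p["pixels"][270:390,290:450,::-1],None,fx=3,fy=3,interpolation=cv2.INTER_CUBIC))
```

```text
[-53.56266552  20.47148704] [ 0.52711534 -0.15262434  0.09147197] [ 1.42001530e-02 -3.32822132e-04 -9.99899117e-01]
plane [ 0.0032 -0.0055  0.0841] 10814 y [-0.0354  0.0344] lip 0.0614
[  145     8   334   282 35688] tool [0.096 0.011 0.091] [-0.026 -0.08   0.087] [0.12  0.08  0.094]
[ 328  135   49  129 4214] tool [0.036 0.019 0.066] [-0.007  0.008  0.062] [0.062 0.032 0.085]
side 6 px [331. 290.] tub [-89.  57.] top [-89.  58.] z [0.145 0.15  0.158]
side 236 px [337. 323.] tub [-86.  34.] top [-84.  22.] z [0.02  0.027 0.104]
side 12 px [315. 328.] tub [-124.   67.] top [-124.   67.] z [-0.001  0.     0.003]
side 389 px [386. 359.] tub [-10. -71.] top [-16. -71.] z [-0.003 -0.     0.003]
side 8 px [323. 344.] tub [-124.   23.] top [-124.   24.] z [-0.003 -0.001  0.003]
side 11 px [328. 355.] tub [-124.   -7.] top [-124.   -7.] z [-0.002 -0.001  0.001]
```

Call:
step_arm(
  motion=[
    {"dp":[-6,0,-2],"twist":[0,0.06,0],"hand":-1},
    {"dp":[-12,0,-4],"twist":[0,0.13,0],"hand":-1},
    {"dp":[-19,0,-7],"twist":[0,0.2,0],"hand":-1},
    {"dp":[-26,0,-10],"twist":[0,0.28,0],"hand":-1},
    {"dp":[-34,0,-14],"twist":[0,0.37,0],"hand":-1},
  ],
)

```text
clock: 39.78
tool_pos: [0.555, -0.1575, 0.1035]
eef_rot: [0.066, 0.981, 0.012, -0.184]
contact_force: [0.2, -1.3, -3.2]
opening: 0.172
finger_force: 60.0
```

Call:
step_arm(
  motion=[
    {"dp":[0,0,0],"twist":[0,0.04,0],"hand":-1},
    {"dp":[5,0,-15],"twist":[0,0.06,0],"hand":-1},
    {"dp":[12,0,-35],"twist":[0,0.06,0],"hand":-1},
    {"dp":[24,0,-70],"twist":[0,0.06,0],"hand":-1},
    {"dp":[30,0,-88],"twist":[0,0.06,0],"hand":-1},
  ],
)

```text
clock: 40.4
tool_pos: [0.5605, -0.1579, 0.1993]
eef_rot: [0.065, 0.976, 0.014, -0.209]
contact_force: [0.2, 0.3, -2.3]
opening: 0.168
finger_force: 60.0
```

Run:
```python
from tub import *
T=pose(); print(tub(T[:2,3]),T[:3,3],T[:3,2]); panfit(); p=cam("wrist"); reds(p,T); print(find("wrist",p,"chip1"))
q=chips("side"); cv2.imwrite("pics/m13.png",np.hstack([cv2.resize(p["pixels"][:,:,::-1],(400,300)),cv2.resize(q["pixels"][240:390,280:480,::-1],(400,300))]))
go((*T[:2,3],.34),down(82.4,np.degrees(np.arcsin(np.hypot(*T[:2,2]))))); go((.6435,.1228,.34),down(88.1,26))
```

```text
[-19.75252277  19.67625602] [ 0.5605233  -0.15788419  0.19930528] [-0.40603599  0.05469585 -0.9122188 ]
plane [ 0.0099 -0.0157  0.0842] 12603 y [-0.0341  0.0351] lip 0.0621
[ 330  202   45   77 2566] tool [0.011 0.02  0.064] [-0.016  0.009  0.06 ] [0.029 0.033 0.084]
[(0.84, array([ 0.5345, -0.1371,  0.1393])), (0.59, array([ 0.5215, -0.1322,  0.1472]))]
side 8 px [364. 284.] tub [-35.  15.] top [-36.  15.] z [0.192 0.197 0.198]
side 192 px [351. 293.] tub [-51.  37.] top [-64.  38.] z [0.127 0.138 0.148]
side 8 px [318. 334.] tub [-124.   53.] top [-124.   51.] z [-0.003 -0.     0.001]
side 368 px [388. 358.] tub [ -7. -70.] top [ -7. -71.] z [-0.003 -0.     0.004]
side 11 px [331. 361.] tub [-124.  -23.] top [-124.  -23.] z [-0.002 -0.001  0.002]
dp [58.5, -0.0, -130.6] twist [0.001, -0.002, -0.0] rows 3.0
dp [17.4, 289.2, -149.0] twist [0.043, 0.03, -0.09] rows 6.0
```

View pics/m13.png

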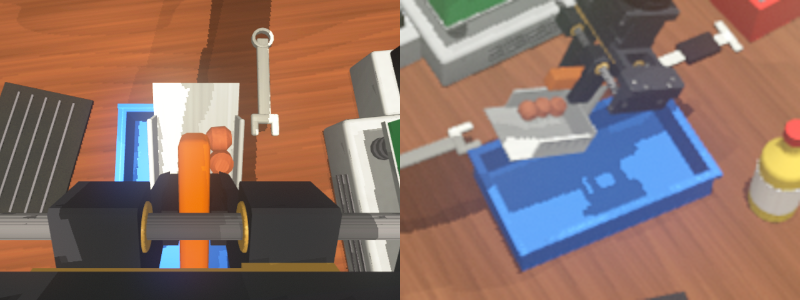

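Call:
step_arm(
  motion=[
    {"dp":[10,0,-20],"twist":[0,0,0],"hand":-1},
    {"dp":[24,0,-52],"twist":[0,0,0],"hand":-1},
    {"dp":[40,0,-88],"twist":[0,0,0],"hand":-1},
    {"dp":[53,0,-118],"twist":[0,0,0],"hand":-1},
    {"dp":[58,0,-130],"twist":[0,0,0],"hand":-1},
  ],
)

```text
clock: 41.22
tool_pos: [0.5613, -0.1579, 0.34]
eef_rot: [0.065, 0.976, 0.014, -0.209]
contact_force: [0.6, 0.2, -3.1]
opening: 0.172
finger_force: 60.0
```

Call:
step_arm(
  motion=[
    {"dp":[-5,30,-2],"twist":[0.01,0.01,-0.02],"hand":-1},
    {"dp":[-12,75,-5],"twist":[0.02,0.02,-0.04],"hand":-1},
    {"dp":[-19,125,-8],"twist":[0.03,0.03,-0.06],"hand":-1},
    {"dp":[-26,175,-11],"twist":[0.04,0.03,-0.09],"hand":-1},
    {"dp":[-33,225,-14],"twist":[0.04,0.03,-0.09],"hand":-1},
  ],
)

```text
clock: 41.85
tool_pos: [0.6264, 0.0618, 0.3368]
eef_rot: [0.016, 0.974, 0.005, -0.226]
contact_force: [0.7, -0.1, -2.5]
opening: 0.173
finger_force: 60.0
```

Run:
```python
from tub import *
T=pose(); print(T[:3,3],T[:3,2]); go((.6435,.1228,.34),down(88.1,26))
```

```text
[0.62637009 0.0618381  0.33680868] [-0.44062481  0.01653774 -0.89753901]
dp [-12.1, 61.5, -9.4] twist [0.002, -0.003, -0.0] rows 2.0
```

Call:
step_arm(
  motion=[
    {"dp":[-6,32,-4],"twist":[0,0,0],"hand":-1},
    {"dp":[-10,52,-8],"twist":[0,0,0],"hand":-1},
    {"dp":[-12,61,-9],"twist":[0,0,0],"hand":-1},
    {"dp":[-12,61,-9],"twist":[0,0,0],"hand":-1},
  ],
)

```text
clock: 42.35
tool_pos: [0.6432, 0.1208, 0.3407]
eef_rot: [0.016, 0.974, 0.005, -0.226]
contact_force: [-0.3, 0.2, -2.8]
opening: 0.172
finger_force: 60.0
```

Run:
```python
from tub import *
T=pose(); print(T[:3,3],T[:3,2]); go((.645,.1228,.285),down(88.1,-5))
```

```text
[0.64317708 0.12076965 0.34068459] [-0.4393447   0.0165536  -0.89816603]
dp [-26.1, 2.0, 49.2] twist [0.002, -0.542, -0.001] rows 3.0
```

Call:
step_arm(
  motion=[
    {"dp":[-5,0,9],"twist":[0,-0.1,0],"hand":-1},
    {"dp":[-11,1,20],"twist":[0,-0.22,0],"hand":-1},
    {"dp":[-17,2,32],"twist":[0,-0.34,0],"hand":-1},
    {"dp":[-22,2,42],"twist":[0,-0.45,0],"hand":-1},
    {"dp":[-26,2,49],"twist":[0,-0.54,0],"hand":-1},
  ],
)

```text
clock: 42.98
tool_pos: [0.6444, 0.1205, 0.2863]
eef_rot: [0.018, 0.999, -0.0, 0.044]
contact_force: [-0.1, -0.7, -2.2]
opening: 0.169
finger_force: 60.0
```

Call:
step_arm(
  motion=[
    {"dp":[0,0,0],"twist":[0,-0.09,0],"hand":-1},
    {"dp":[0,0,0],"twist":[0,-0.19,0],"hand":-1},
    {"dp":[0,0,0],"twist":[0,-0.29,0],"hand":-1},
    {"dp":[0,0,0],"twist":[0,-0.4,0],"hand":-1},
    {"dp":[0,0,0],"twist":[0,-0.5,0],"hand":-1},
  ],
)

```text
clock: 43.6
tool_pos: [0.6448, 0.1196, 0.2863]
eef_rot: [0.019, 0.958, -0.005, 0.287]
contact_force: [2.6, -0.9, -3.4]
opening: 0.173
finger_force: 59.9
```

Call:
step_arm(
  motion=[
    {"dp":[0,0,0],"twist":[0,0,0],"hand":-1},
    {"dp":[0,0,0],"twist":[0,0,0],"hand":-1},
    {"dp":[0,0,0],"twist":[0,0,0],"hand":-1},
    {"dp":[-20,0,-31],"twist":[0,0,0],"hand":-1},
    {"dp":[-45,0,-70],"twist":[0,0,0],"hand":-1},
  ],
)

```text
clock: 44.22
tool_pos: [0.6449, 0.1213, 0.3699]
eef_rot: [0.018, 0.958, -0.005, 0.286]
contact_force: [1.7, -0.9, -2.9]
opening: 0.172
finger_force: 60.0
```

Run:
```python
from tub import *
T=pose(); print(T[:3,3],T[:3,2]); p=cam("wrist"); reds(p,T); panfit()
cs=[cam("scene")["pixels"][150:300,230:430,::-1],cam("side")["pixels"][140:260,250:410,::-1]]
cv2.imwrite("pics/m14.png",np.hstack([cv2.resize(a,(400,300),interpolation=cv2.INTER_CUBIC) for a in cs]))
q=(.48,-.36,.35); print("goal lvl"); go((*T[:2,3],.35),down(88.1,0))
```

```text
[0.64489762 0.12128207 0.3698545 ] [ 0.54746174 -0.01897947 -0.83661545]
plane [ 0.0052 -0.0167  0.0838] 15249 y [-0.0337  0.0352] lip 0.0632
goal lvl
dp [12.1, 0.3, 16.8] twist [0.002, 0.584, -0.006] rows 4.0
```

View pics/m14.png

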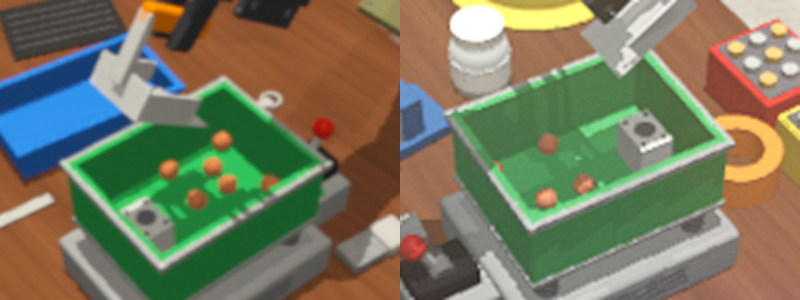

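```bash
cat >> tub.py <<'E'
def finchips(name):
    p=cam(name); W=cloud(p); h=cv2.cvtColor(p["pixels"],cv2.COLOR_RGB2HSV).astype(int)
    m=((h[...,0]<16)|(h[...,0]>172))&(h[...,1]>60)&(W[...,2]>.095)&(W[...,2]<.175)&(np.hypot(W[...,0]-.6275,W[...,1]-.1233)<.15)
    n,lab,st,ce=cv2.connectedComponentsWithStats(m.astype(np.uint8),connectivity=4)
    for k in range(1,n):
        if st[k,4]>8:
            f=fin(np.nanmedian(W[lab==k],0)); 
            if abs(f[0])<.1 and abs(f[1])<.08: print(name,st[k,4],f)
E
python3 - <<'E'
from tub import *
for n in("scene","side","wrist"): finchips(n)
chips("side")
E
```

```text
scene 56 [-0.086 -0.06   0.116]
scene 45 [-0.05  -0.035  0.115]
scene 58 [-0.008 -0.061  0.116]
scene 30 [-0.084  0.025  0.117]
scene 41 [-0.044  0.001  0.115]
scene 48 [-0.003 -0.001  0.116]
side 44 [-0.015  0.059  0.117]
side 48 [-0.011 -0.007  0.117]
side 48 [-0.051 -0.004  0.116]
wrist 37 [-0.001 -0.003  0.116]
side 8 px [316. 330.] tub [-124.   66.] top [-124.   67.] z [-0.004 -0.001  0.003]
side 358 px [387. 359.] tub [ -9. -71.] top [-14. -71.] z [-0.003 -0.     0.004]
side 6 px [329. 356.] tub [-124.  -12.] top [-124.  -12.] z [-0.002 -0.001  0.002]
```

Call:
step_arm(
  motion=[
    {"dp":[2,0,3],"twist":[0,0.14,0],"hand":-1},
    {"dp":[5,0,7],"twist":[0,0.29,0],"hand":-1},
    {"dp":[8,0,12],"twist":[0,0.44,0],"hand":-1},
    {"dp":[12,0,17],"twist":[0,0.58,0],"hand":-1},
    {"dp":[12,0,17],"twist":[0,0.58,0],"hand":-1},
  ],
)

```text
clock: 45.25
tool_pos: [0.6457, 0.1218, 0.3457]
eef_rot: [0.019, 1.0, 0.0, 0.0]
contact_force: [-0.3, -0.0, -1.7]
opening: 0.17
finger_force: 60.0
```

Run:
```python
from tub import *
T=pose(); S=panfit(); print(T[:3,3],T[:3,2])
G=place(S,(.480,-.368,.14),176); go(G[:3,3],R.from_matrix(G[:3,:3])); print(G[:3,3])
```

```text
plane [ 0.0036 -0.0154  0.0842] 15218 y [-0.0338  0.0351] lip 0.0629
[0.6457032  0.12175333 0.34566674] [ 9.06378142e-04  5.92740326e-04 -9.99999414e-01]
dp [134.0, -495.9, 119.7] twist [0.016, 0.006, 0.034] rows 9.0
[ 0.49324334 -0.36823108  0.2262141 ]
```

Run:
```python
from tub import *
finchips("wrist"); finchips("side")
p=cam("wrist"); print([(s,fin(x).tolist()) for s,x in find("wrist",p,"chip1")])
```

```text
wrist 518 [-0.089 -0.062  0.117]
wrist 495 [-0.088  0.025  0.117]
wrist 417 [-0.081  0.062  0.117]
wrist 453 [-0.055 -0.037  0.117]
wrist 419 [-0.051 -0.003  0.117]
wrist 333 [-0.014 -0.064  0.118]
wrist 192 [-0.012  0.064  0.118]
side 46 [-0.014  0.058  0.117]
side 45 [-0.011 -0.006  0.118]
side 45 [-0.053 -0.007  0.117]
[(0.96, [-0.079, 0.062, 0.116]), (0.77, [-0.052, 0.0, 0.118]), (0.64, [-0.09, -0.061, 0.115]), (0.62, [-0.051, -0.038, 0.118]), (0.58, [-0.016, -0.066, 0.113])]
```

Call:
step_arm(
  motion=[
    {"dp":[10,-50,0],"twist":[0,0,0],"hand":-1},
    {"dp":[20,-105,0],"twist":[0,0,0],"hand":-1},
    {"dp":[20,-120,-20],"twist":[0,0,0],"hand":-1},
    {"dp":[20,-120,-30],"twist":[0,0,0],"hand":-1},
  ],
)

```text
clock: 46.0
tool_pos: [0.62, 0.0018, 0.3802]
eef_rot: [0.019, 1.0, 0.0, 0.003]
contact_force: [-0.6, 0.7, -1.3]
opening: 0.172
finger_force: 60.0
```

Run:
```python
from tub import *
finchips("wrist"); finchips("scene")
```

```text
wrist 226 [-0.09  -0.06   0.117]
wrist 301 [-0.088  0.021  0.116]
wrist 337 [-0.082  0.059  0.116]
wrist 361 [-0.055 -0.039  0.117]
wrist 243 [-0.051 -0.008  0.116]
wrist 261 [-0.013  0.057  0.116]
wrist 339 [-0.01  -0.005  0.118]
scene 52 [-0.086 -0.061  0.116]
scene 50 [-0.05  -0.034  0.116]
scene 53 [-0.009 -0.06   0.116]
scene 33 [-0.086  0.024  0.117]
scene 42 [-0.045  0.     0.116]
scene 49 [-0.004  0.     0.117]
```

Run:
```python
from tub import *
T=pose(); S=panfit(); G=place(S,(.480,-.368,.14),176); go(G[:3,3],R.from_matrix(G[:3,:3]))
```

```text
plane [ 0.0029 -0.0157  0.0842] 15247 y [-0.034   0.0351] lip 0.0629
dp [115.3, -378.1, 151.4] twist [0.019, 0.008, 0.037] rows 7.0
```

Call:
step_arm(
  motion=[
    {"dp":[17,-57,10],"twist":[0,0,0],"hand":-1},
    {"dp":[34,-114,20],"twist":[0,0,0],"hand":-1},
    {"dp":[51,-171,30],"twist":[0,0,0.01],"hand":-1},
    {"dp":[68,-228,40],"twist":[0.01,0,0.02],"hand":-1},
    {"dp":[86,-284,50],"twist":[0.019,0.008,0.037],"hand":-1},
  ],
)

```text
clock: 46.78
tool_pos: [0.5239, -0.2773, 0.3269]
eef_rot: [0.035, 0.999, -0.008, -0.003]
contact_force: [0.5, -0.1, -2.9]
opening: 0.171
finger_force: 60.0
```

Run:
```python
from tub import *
T=pose(); S=panfit()
for z in(.14,.02,.006): G=place(S,(.480,-.368,z),176); go(G[:3,3],R.from_matrix(G[:3,:3]))
```

```text
plane [ 0.0036 -0.0159  0.0842] 15256 y [-0.034   0.0351] lip 0.0629
dp [17.4, -79.3, 101.0] twist [-0.009, -0.009, -0.013] rows 3.0
dp [15.9, -76.3, 221.0] twist [-0.009, -0.009, -0.013] rows 4.0
dp [15.8, -75.9, 235.0] twist [-0.009, -0.009, -0.013] rows 4.0
```

Call:
step_arm(
  motion=[
    {"dp":[10,-45,20],"twist":[0,0,0],"hand":-1},
    {"dp":[17,-77,60],"twist":[0,0,-0.013],"hand":-1},
    {"dp":[17,-77,115],"twist":[-0.005,0,-0.013],"hand":-1},
    {"dp":[16,-76,170],"twist":[-0.009,-0.009,-0.013],"hand":-1},
    {"dp":[16,-76,215],"twist":[-0.009,-0.009,-0.013],"hand":-1},
  ],
)

```text
clock: 47.45
tool_pos: [0.5017, -0.3535, 0.1116]
eef_rot: [0.029, 1.0, -0.003, 0.001]
contact_force: [-0.2, -0.5, -2.6]
opening: 0.172
finger_force: 60.0
```

Call:
step_arm(
  motion=[
    {"dp":[0,0,8],"twist":[0,0,0],"hand":-1},
    {"dp":[0,0,14],"twist":[0,0,0],"hand":-1},
    {"dp":[0,0,17],"twist":[0,0,0],"hand":-1},
    {"dp":[0,0,19],"twist":[0,0,0],"hand":-1},
    {"dp":[0,0,19],"twist":[0,0,0],"hand":-1},
  ],
)

```text
clock: 48.08
tool_pos: [0.5017, -0.3561, 0.096]
eef_rot: [0.03, 1.0, -0.005, 0.002]
contact_force: [-0.1, -0.4, -1.9]
opening: 0.169
finger_force: 60.0
```

Run:
```python
from tub import *
T=pose(); S=panfit(); D=T@S; print(T[:3,3],D[:3,3],D[:3,2])
d=D[:2,3]-[.48,-.373]; a=np.radians(-20); print("mat",d[0]*np.cos(a)+d[1]*np.sin(a),-d[0]*np.sin(a)+d[1]*np.cos(a),r.get_state()["contact_force"])
```

```text
plane [ 0.1122 -0.0165  0.0835] 21768 y [-0.0594  0.0592] lip 0.0897
[ 0.50172624 -0.35613738  0.09596106] [ 0.46248033 -0.35468013  0.00577642] [-1.16521068e-01 -5.00790495e-04  9.93188094e-01]
mat -0.02272887360641043 0.011222964578936089 [-0.03467444 -0.1921928  -2.8304819 ]
```

Call:
step_arm(
  motion=[
    {"dp":[4,-6,0],"twist":[0,0,0],"hand":-1},
    {"dp":[6,-13,0],"twist":[0,0,0],"hand":-1},
    {"dp":[6,-13,3],"twist":[0,0,0],"hand":-1},
    {"dp":[6,-13,5],"twist":[0,0,0],"hand":-1},
    {"dp":[6,-13,6],"twist":[0,0,0],"hand":-1},
  ],
)

```text
clock: 48.75
tool_pos: [0.4949, -0.368, 0.0895]
eef_rot: [0.029, 1.0, -0.004, 0.002]
contact_force: [-2.6, 2.4, 6.2]
opening: 0.171
finger_force: 59.9
```

Call:
step_arm(
  motion=[
    {"dp":[0,0,0],"twist":[0,0,0],"hand":-1},
    {"dp":[0,0,1],"twist":[0,0,0],"hand":-1},
  ],
)

```text
clock: 49.0
tool_pos: [0.495, -0.3679, 0.0895]
eef_rot: [0.029, 1.0, -0.004, 0.002]
contact_force: [-3.7, 3.6, 15.7]
opening: 0.176
finger_force: 59.9
```

Contact is made. I release, rise, and move towards the switch with the gripper shut.

Call:
step_arm(
  motion=[
    {"dp":[0,0,-1],"twist":[0,0,0],"hand":0.3},
    {"dp":[0,0,-1],"twist":[0,0,0],"hand":0.3},
    {"dp":[0,0,-1],"twist":[0,0,0],"hand":0.3},
    {"dp":[0,0,-1],"twist":[0,0,0],"hand":0.3},
    {"dp":[0,0,-25],"twist":[0,0,0],"hand":0.3},
  ],
)

```text
clock: 49.62
tool_pos: [0.4934, -0.3677, 0.1119]
eef_rot: [0.03, 1.0, -0.003, 0.0]
contact_force: [0.6, -0.2, -0.5]
opening: 0.65
finger_force: 0.0
```

Call:
step_arm(
  motion=[
    {"dp":[0,0,-55],"twist":[0,0,0],"hand":0.5},
    {"dp":[0,0,-115],"twist":[0,0,0],"hand":0.5},
    {"dp":[0,0,-175],"twist":[0,0,0],"hand":0},
    {"dp":[0,0,-190],"twist":[0,0,0],"hand":-1},
    {"dp":[0,0,-190],"twist":[0,0,0],"hand":-1},
  ],
)

```text
clock: 50.25
tool_pos: [0.4941, -0.3669, 0.3037]
eef_rot: [0.03, 1.0, -0.005, 0.002]
contact_force: [0.5, 0.3, -0.4]
opening: 0.43
finger_force: 0.0
```

Run:
```python
from tub import *
T=pose(); w=cam("wrist"); W=cloud(w).reshape(-1,3); h=cv2.cvtColor(w["pixels"],cv2.COLOR_RGB2HSV).reshape(-1,3).astype(int)
near=np.hypot(W[:,0]-.485,W[:,1]+.37)<.12
for n,m in dict(handle=near&(h[:,0]>5)&(h[:,0]<24)&(h[:,1]>120)&(W[:,2]>.07)&(W[:,2]<.12),walls=near&(W[:,2]>.022)&(W[:,2]<.045)).items():
    q=W[m]; B=cv2.minAreaRect((q[:,:2]*1000).astype(np.float32)); print(n,len(q),np.round(B[0],1),np.round(B[1],1),round(B[2],1),np.round(np.percentile(q[:,2],[5,50,95]),4))
p=cam("scene"); W=cloud(p).reshape(-1,3); h=cv2.cvtColor(p["pixels"],cv2.COLOR_RGB2HSV).reshape(-1,3).astype(int)
m=(np.hypot(W[:,0]-.44,W[:,1]-.13)<.05)&(W[:,2]>.1)&(W[:,2]<.14)&((h[:,0]<9)|(h[:,0]>172))&(h[:,1]>120); q=W[m]; print(len(q),q.min(0),q.max(0))
go((.36,.128,.26),down(88.1))
```

```text
handle 1466 [ 496.2 -368.3] [15.3 79.6] 86.2 [0.0964 0.0989 0.1004]
walls 862 [ 492.5 -368.5] [72.  70.5] 86.6 [0.0248 0.0326 0.0368]
93 [0.42442131 0.11830705 0.10638827] [0.44864368 0.14152693 0.12942135]
dp [162.0, 485.9, 37.9] twist [-0.007, 0.0, -0.026] rows 9.0
```

Call:
step_arm(
  motion=[
    {"dp":[10,58,0],"twist":[0,0,0],"hand":-1},
    {"dp":[22,116,0],"twist":[0,0,0],"hand":-1},
    {"dp":[35,174,0],"twist":[0,0,0],"hand":-1},
    {"dp":[50,232,0],"twist":[0,0,0],"hand":-1},
    {"dp":[65,290,0],"twist":[0,0,0],"hand":-1},
  ],
)

```text
clock: 50.98
tool_pos: [0.4447, -0.0716, 0.2989]
eef_rot: [0.03, 1.0, -0.004, -0.0]
contact_force: [0.1, -0.5, -1.0]
opening: 0.005
finger_force: 0.0
```

Run:
```python
from tub import *
go((.385,.1295,.25),down(88.1))
```

```text
dp [71.6, 197.6, 47.4] twist [-0.008, 0.0, -0.026] rows 4.0
```

Call:
step_arm(
  motion=[
    {"dp":[30,55,0],"twist":[-0.008,0,-0.026],"hand":-1},
    {"dp":[55,110,10],"twist":[-0.008,0,-0.026],"hand":-1},
    {"dp":[72,165,30],"twist":[-0.008,0,-0.026],"hand":-1},
    {"dp":[72,197,47],"twist":[-0.008,0,-0.026],"hand":-1},
    {"dp":[72,197,47],"twist":[-0.008,0,-0.026],"hand":-1},
  ],
)

```text
clock: 51.6
tool_pos: [0.3847, 0.1291, 0.2497]
eef_rot: [0.014, 1.0, -0.0, -0.001]
contact_force: [-0.1, -1.1, 0.5]
opening: 0.007
finger_force: 0.0
```

Run:
```python
from tub import *
print(pose()[:3,3]); go((.388,.1295,.128),down(88.1))
```

```text
[0.38474013 0.12913024 0.2497039 ]
dp [-3.4, 0.6, 121.7] twist [-0.001, -0.001, 0.006] rows 2.0
```

Call:
step_arm(
  motion=[
    {"dp":[0,0,50],"twist":[0,0,0],"hand":-1},
    {"dp":[0,0,100],"twist":[0,0,0],"hand":-1},
    {"dp":[-2,0,122],"twist":[0,0,0],"hand":-1},
    {"dp":[-2,0,122],"twist":[0,0,0],"hand":-1},
  ],
)

```text
clock: 52.1
tool_pos: [0.3877, 0.1252, 0.1283]
eef_rot: [0.017, 1.0, -0.002, -0.0]
contact_force: [-0.5, 1.4, 1.1]
opening: 0.004
finger_force: 0.0
```

Call:
step_arm(
  motion=[
    {"dp":[-18,0,0],"twist":[0,0,0],"hand":-1},
    {"dp":[-36,0,0],"twist":[0,0,0],"hand":-1},
    {"dp":[-54,0,0],"twist":[0,0,0],"hand":-1},
    {"dp":[-70,0,0],"twist":[0,0,0],"hand":-1},
    {"dp":[-78,0,0],"twist":[0,0,0],"hand":-1},
  ],
)

```text
clock: 52.72
tool_pos: [0.4596, 0.1232, 0.1306]
eef_rot: [0.016, 1.0, -0.002, -0.004]
contact_force: [-24.3, 5.8, 19.4]
opening: 0.007
finger_force: 12.8
```

Call:
step_arm(
  motion=[
    {"dp":[0,0,0],"twist":[0,0,0],"hand":-1},
    {"dp":[0,0,0],"twist":[0,0,0],"hand":-1},
  ],
)

```text
clock: 52.98
tool_pos: [0.4592, 0.1234, 0.1305]
eef_rot: [0.015, 1.0, -0.002, -0.004]
contact_force: [-15.6, 3.5, 7.7]
opening: 0.005
finger_force: 7.8
```

```bash
cat > ball.py <<'E'
from tub import *
print(pose()[:3,3],r.get_state()["contact_force"])
for n in("scene","side"):
    p=cam(n); W=cloud(p).reshape(-1,3); h=cv2.cvtColor(p["pixels"],cv2.COLOR_RGB2HSV).reshape(-1,3).astype(int)
    m=(np.hypot(W[:,0]-.46,W[:,1]-.13)<.07)&(W[:,2]>.1)&(W[:,2]<.14)&((h[:,0]<9)|(h[:,0]>172))&(h[:,1]>120); q=W[m]
    if len(q): print(n,len(q),q.min(0).round(4),q.max(0).round(4))
E
python3 ball.py
```

```text
[0.45923589 0.12338341 0.13050967] [-15.56234016   3.5357106    7.65886942]
```

Call:
step_arm(
  motion=[
    {"dp":[15,0,0],"twist":[0,0,0],"hand":-1},
    {"dp":[50,0,0],"twist":[0,0,0],"hand":-1},
    {"dp":[70,0,-30],"twist":[0,0,0],"hand":-1},
    {"dp":[70,0,-90],"twist":[0,0,0],"hand":-1},
    {"dp":[70,0,-150],"twist":[0,0,0],"hand":-1},
  ],
)

```text
clock: 53.7
tool_pos: [0.3952, 0.1256, 0.2824]
eef_rot: [0.017, 1.0, -0.001, 0.001]
contact_force: [2.2, -0.9, -0.8]
opening: 0.008
finger_force: 0.0
```

```bash
python3 ball.py
python3 - <<'E'
from tub import *
for n in("scene","side"): finchips(n)
p=cam("scene"); print(find("scene",p,"scoop"),find("scene",p,"vise_jaw"))
E
```

```text
[0.39515588 0.12562949 0.28238821] [ 2.19244797 -0.93520886 -0.76656163]
side 82 [0.4674 0.1151 0.1098] [0.4922 0.1362 0.1317]
scene 58 [-0.086 -0.06   0.115]
scene 60 [-0.008 -0.06   0.116]
scene 43 [-0.05  -0.034  0.115]
scene 33 [-0.085  0.025  0.118]
scene 42 [-0.046 -0.     0.116]
scene 49 [-0.005  0.002  0.117]
side 48 [-0.014  0.059  0.115]
side 44 [-0.012 -0.005  0.116]
side 45 [-0.053 -0.007  0.117]
[(0.83, array([ 0.4916, -0.3647,  0.0223]))] [(0.83, array([0.4245, 0.368 , 0.0551])), (0.5, array([0.6942, 0.1311, 0.1444]))]
```

Run:
```python
from h import *
p=cam("side"); W=cloud(p).reshape(-1,3); h=cv2.cvtColor(p["pixels"],cv2.COLOR_RGB2HSV).reshape(-1,3).astype(int)
m=(np.hypot(W[:,0]-.49,W[:,1]+.37)<.14)&(h[:,0]>5)&(h[:,0]<22)&(h[:,1]>120)&(W[:,2]>.07)&(W[:,2]<.11); c=W[m].mean(0); print(c)
if np.hypot(c[0]-.495,c[1]+.367)<.012: print(r.finish_job())
```

```text
[ 0.49427394 -0.36873541  0.09756268]
the job is handed in; nothing more can be done
None
```

The job is handed in, with no verdict returned: the jaw is about 36 mm open, the block and all 8 media pieces are in the green tub, the scoop is flat on the mat, and the switch is on; midway the scoop hit the blue tub's rim (about 91 N), so I regrasped it.

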